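# Lock the specimen slide with its linchpin

## Robot

A 6-joint arm with a two-finger parallel gripper is mounted at the origin on the work surface. World frame = base frame: x ahead of the robot, y to its left, z up, the work surface at z = 0. Lengths are in m, angles in rad, forces in N, time in s.
With the tool pointing down it reaches from about 0.3 to 0.875 m from the base axis. Payload 4.2 kg.
Tool frame: the origin (TCP) lies at the centre of the arm's flange, where the gripper is bolted on; the fingertips stand 173 mm ahead of it and the grasp point (between the pads) lies 155 mm ahead of it; z points along the fingers, x is the direction in which the jaws open and shut, and the axes are right-handed (so a half turn about z gives the same grasp; the last joint's range is limited). The gripper opens to 85 mm and grips with 20 to 120 N. Pads are 22 mm wide; open, the fingers measure 114 mm over their backs; the gripper's body (76 mm by 85 mm) begins 54 mm behind the grasp point. The pads swing forward as they close: fully open they stand 13 mm farther back than shut.
Start: joints at [-1.208, 0.32, 1.565, -0, 1.257, -0.02], TCP at [0.215, -0.533, 0.405] pointing down, gripper open.
Joint ranges: [-3.11, 3.11], [-0.84, 2.01], [0.21, 2.61], [-1.34, 4.49], [0.05, 2.63], [-2.56, 2.56]. Speed limits (rad/s): [2.57, 2.57, 3.14, 3.14, 3.14, 3.14].

## Interface

Orientations are given as a unit quaternion [w, x, y, z].
In Python, from plant import * gives the robot as it stands. The module is installed in compiled form; this text tells all that it offers.
- The arm moves only by the tool jog_arm, never from a script. Its arguments are lists of equal length, an entry for each row: "travel": the shift along the world's x, y, z in mm, a list of three; "turn": the turn about the world's z in rad; "claw": the finger opening in mm, from 0 to 85.4. In form: {"travel": [[tx, ty, tz], ...], "turn": [turn, ...], "claw": [claw, ...]}. A call has 1 to 5 rows; each row is the pose to reach, as a shift and turn from the pose commanded when the call began; what a row does not reach only later rows make up. A row lasts 1/12 s, in which the tool goes at most 41.7 mm and 7.16 degrees, less where a joint would pass 70% of its speed; a pose out of reach is approached as far as the arm can. A call with a gripper value outside its range is refused whole. The fingers move at their own pace and stop on an object; the grip force is fixed at half the most. Time passes only in rows, so rows that repeat a pose let the fingers close. It gives the time, the measured TCP pose, the force and the opening at its end, in the units of the state.
- get_obs(): the state, without advancing time (a new reading comes with each control period).
- grab_frame(name): name is "scene" or "side" or "wrist"; returns a dict with "img" (400x640x3 uint8, red, green, blue), "camera_matrix" (3x3 intrinsics, pixels), "rvec" (rotation vector, rad) and "tvec" (3), from world to camera coordinates, as OpenCV has them. Camera axes: x right, y down, z forward; pixel columns grow to the right and rows downward; lengths in m; the calibration is good to about 2 mm. The wrist camera is an equidistant fisheye: a pixel r from the principal point sees the ray r / f radians off the axis. A picture is of the moment at which its call begins. There is no depth.
- job_done(): hands the job in, once; it reports no verdict.
The state is a dict: "clock": time; "joints": joint angles; "qd": joint speeds; "tau": joint torques, N m; "ee_pos": TCP position; "tcp_rot": TCP orientation; "contact_force": force on the tool from outside, world axes, zero at the start; "torque": the same for the moment, N m; "finger_gap": finger opening in m.
Only numpy, scipy, OpenCV 4.12 (cv2) and the standard library are available. Lean on these libraries where they do the work, as an engineer would, in place of code of your own. Each camera call takes 0.05 s, during which the arm holds its last target.

## Task

Slide the specimen carriage by its black grip fully home, so that its steel shaft comes out through the blue bracket. Then take the linchpin from the rack and push it down through the hole in the shaft until its collar sits on the shaft, with its ring still open and lying out past the shaft's free end; then swing the ring down over the shaft end until it hangs straight down around the shaft, and let go. Leave the other things on the bench where they are.

Things in the scene. Friction and masses are not known exactly. Their poses are not given: they have to be found in the camera images.
- carriage (a joint): how far the carriage has slid, in m: 0 at the rear, 0.050 at its stop (fully home). The slide rubs with about 4 N (plus 8 N per m/s) and stays where it is left. The carriage slides towards the -x axis of shaft_hole.
- slide_grip (a point): centre of the upright black grip on top of the aluminium carriage (grip 24 mm along the track, 20 mm across, 57 mm free above the carriage's top; this point lies 27 mm below its top end, 172 mm above the bench). Axes as shaft_hole. A black specimen, 30 mm across and 16 mm high, stands on the carriage 34 mm behind (+x).
- shaft_hole (a point): centre of the upper mouth of the upright through hole (14.5 mm across) in the carriage's square steel shaft (36 x 36 mm); 135 mm above the bench, the shaft's underside at 99 mm. x runs along shaft and track, away from the free end, which stands 17 mm beyond the hole at -x; y across, z up. It moves with the carriage; slide_grip lies 74 mm behind it (+x), 37 mm higher.
- rig: fixed slide base 240 x 110 mm with a blue bracket (16 mm thick, 84 mm wide, top 159 mm above the bench) that the shaft comes out through. Origin on the bench right below shaft_hole when the carriage is home, same axes; the bracket's front face is 20 mm behind it (+x). Before home the hole is inside or behind the bracket. Under the shaft end the bench is free.
- block: fixed low dark steel block 90 x 90 x 50 mm with a round steel plate on it (top 62 mm), standing beside the rack; not needed (origin on the bench below its middle)
- rack: fixed aluminium block (70 x 70 mm, 85 mm tall, on a base 100 x 90 mm), origin on the bench under the centre of its hole, in which the pin stands at the start
- pin_grip (a point): centre of the linchpin's upright red grip tab (22 mm along x, 14 mm thick along y, 50 mm tall, from 25 mm below to 23 mm above this point): take it between its two broad faces (along y). At the start the pin stands upright in the rack (it may lean by a degree or two); lift it 75 mm to clear. z points up the pin; the open ring lies out towards -x. Pin 175 g or so with its ring, may vary.
- pin: on the pin's axis at the underside of its collar (22 mm across), 45 mm below pin_grip. Below it the pin is 12 mm thick and 70 mm long, its last 12 mm tapering to 6 mm. Same axes as pin_grip. It coincides with shaft_hole when the pin is fully home.
- ring (a joint): angle of the brass ring on the pin, in rad: 0 = closed, hanging straight down in the pin's y-z plane around shaft and pin; 1.57 = standing straight out to the pin's -x; greater = tilted above that (to 2.1). The hinge lies on the pin's axis 12 mm above the pin's origin, along y; it is stiff enough (0.03 N m, well under 1 N at the rim) to stay where it is left. Push on the rim to swing it.
- ring_rim (a point): the point of the ring's wire farthest from the hinge, 100 mm from it (ring of 100 mm mean diameter, wire 8 mm thick). Its own -z points from hinge to rim, its y along the hinge; its -x points to the outer side, from which the ring is pushed shut.
- jar: closed jar with a blue cap, 60 mm across, 85 mm tall (origin at its underside or middle); leave it alone
- case: grey plastic case 70 x 50 x 35 mm (origin at its underside or middle); leave it alone
- weight: brass knobbed weight, 40 mm across, 58 mm tall (origin at its underside or middle); leave it alone
- driver: yellow-handled screwdriver 180 mm long, lying (origin at its underside or middle); leave it alone
- wrench: steel wrench 170 mm long, lying (origin at its underside or middle); leave it alone
- specimen: red round specimen mount, 40 mm across, 25 mm tall (origin at its underside or middle); leave it alone

How it is judged:
By the outcome, as a careful person would: the job done as asked, in the order asked, and still so for the second after the job is handed in, with the robot touching nothing.
It also fails if it takes over 72 s, if anything falls off the work surface, if the arm or the gripper's body presses on something with over 40 N, if the wrist force passes 120 N, or if a joint passes its speed limit or range.

## Working session

There is one attempt and no reset: what is moved stays moved. The work goes in short steps, Python scripts to look and compute and a tool call to move; the robot and the scene stay as the last step left them, time stands still between calls to the robot, and variables do not carry over. Pictures are saved under pics/ and viewed, and the job is handed in when it is done.

Besides the shell and the picture viewer there is one more tool, called as name(argument=value, ...) on one line, values as JSON. jog_arm: Moves the arm, as the interface text tells. Its arguments: {"type":"object","properties":{"travel":{"type":"array"},"turn":{"type":"array"},"claw":{"type":"array"}},"required":["travel","turn","claw"]}

```bash
mkdir -p pics; cat > h.py <<'E'
import numpy as np, cv2
from plant import *
def snap(n,fn):
    f=grab_frame(n); cv2.imwrite('pics/'+fn,cv2.cvtColor(f['img'],cv2.COLOR_RGB2BGR))
    np.savez('pics/'+fn[:-4]+'.npz',**f); return f
def cam(f):
    R,_=cv2.Rodrigues(np.array(f['rvec'],float)); t=np.array(f['tvec'],float).ravel(); return R,t,np.array(f['camera_matrix'],float)
def ray(f,u,v,fish=False):
    R,t,K=cam(f); x=np.array([(u-K[0,2])/K[0,0],(v-K[1,2])/K[1,1]])
    if fish:
        r=np.linalg.norm(x); d=np.array([*(np.sin(r)*x/max(r,1e-9)),np.cos(r)])
    else: d=np.array([*x,1.])
    return -R.T@t, R.T@(d/np.linalg.norm(d))
def onz(f,u,v,z,fish=False):
    o,d=ray(f,u,v,fish); return o+d*(z-o[2])/d[2]
def proj(f,p,fish=False):
    R,t,K=cam(f); c=R@np.asarray(p,float)+t
    if fish:
        th=np.arctan2(np.hypot(c[0],c[1]),c[2]); x=c[:2]/max(np.hypot(c[0],c[1]),1e-9)*th
    else: x=c[:2]/c[2]
    return np.array([x[0]*K[0,0]+K[0,2],x[1]*K[1,1]+K[1,2]])
def tri(*rs):
    A=0;b=0
    for o,d in rs:
        P=np.eye(3)-np.outer(d,d);A=A+P;b=b+P@o
    p=np.linalg.solve(A,b); return p,[np.linalg.norm((np.eye(3)-np.outer(d,d))@(p-o)) for o,d in rs]
def load(fn): return dict(np.load('pics/'+fn))
E
python3 - <<'E'
from h import *
for n in ['scene','side','wrist']:
    f=snap(n,n+'0.png'); R,t,K=cam(f); print(n,K.tolist(),(-R.T@t).round(3),R[2].round(3))
print(get_obs())
E
```

```text
scene [[395.8619012465811, 0.0, 324.6346945412719], [0.0, 395.8619012465811, 199.64826605614397], [0.0, 0.0, 1.0]] [ 1.295 -0.352  0.726] [-0.716  0.341 -0.609]
side [[379.37202893828237, 0.0, 311.598191057731], [0.0, 379.37202893828237, 204.05516658521663], [0.0, 0.0, 1.0]] [0.318 0.772 0.781] [ 0.224 -0.736 -0.639]
wrist [[309.70691628693146, 0.0, 314.89572053095924], [0.0, 309.70691628693146, 203.78965594470768], [0.0, 0.0, 1.0]] [ 0.28  -0.508  0.372] [-0.259 -0.103 -0.96 ]
{'clock': 0.15, 'joints': array([-1.20799293e+00,  3.20170650e-01,  1.56535184e+00, -2.13590856e-05,
        1.25744015e+00, -1.99766546e-02]), 'qd': array([ 1.78001727e-03, -1.05781261e-03, -3.81912068e-03, -8.83371637e-04,
        1.10661678e-03,  9.22341582e-06]), 'tau': array([-8.91651962e-04, -4.15843141e+01, -2.34347051e+01,  3.63398527e-06,
        5.91512216e-03,  1.41561387e-05]), 'ee_pos': array([ 0.21473414, -0.5332796 ,  0.40407878]), 'tcp_rot': array([-3.86343114e-04,  8.28705692e-01, -5.59684203e-01, -5.65738143e-04]), 'contact_force': array([ 0.07361634, -0.21558376, -0.45393139]), 'torque': array([ 0.02955433, -0.03140777,  0.0077915 ]), 'finger_gap': 0.08527927930181532}
```

View pics/scene0.png

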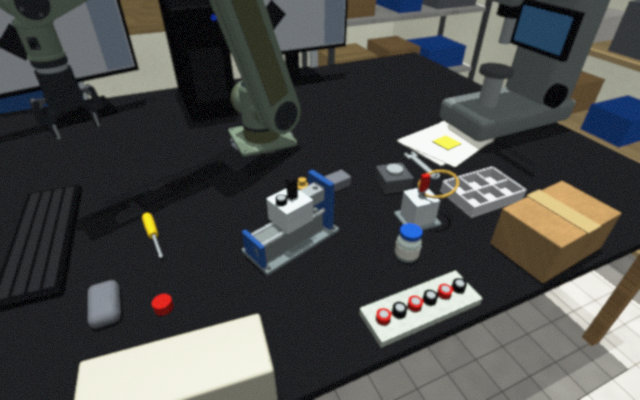

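View pics/side0.png

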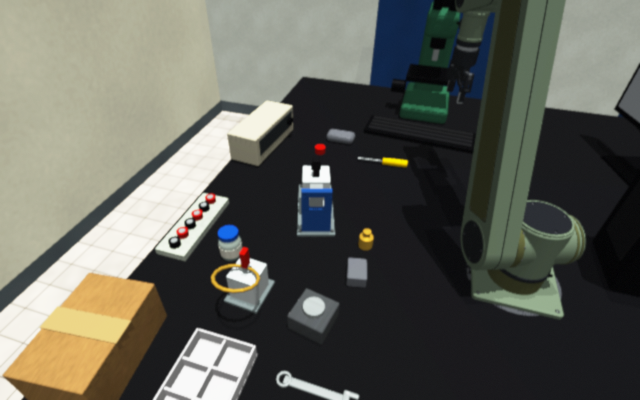

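View pics/wrist0.png

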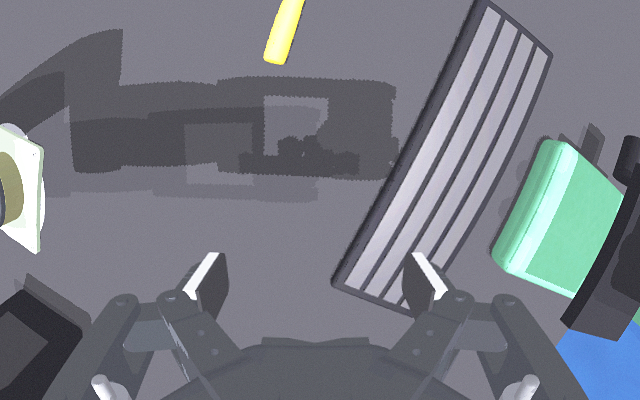

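```bash
python3 - <<'E'
import cv2
a=cv2.imread('pics/scene0.png');cv2.imwrite('pics/c1.png',cv2.resize(a[150:280,230:370],None,fx=5,fy=5,interpolation=cv2.INTER_CUBIC)[:600,:700])
cv2.imwrite('pics/c2.png',cv2.resize(a[150:270,360:480],None,fx=5,fy=5,interpolation=cv2.INTER_CUBIC))
a=cv2.imread('pics/side0.png');cv2.imwrite('pics/c3.png',cv2.resize(a[140:240,270:350],None,fx=6,fy=6,interpolation=cv2.INTER_CUBIC))
cv2.imwrite('pics/c4.png',cv2.resize(a[220:340,200:350],None,fx=5,fy=5,interpolation=cv2.INTER_CUBIC))
E
```

```text
(no output)
```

View pics/c1.png

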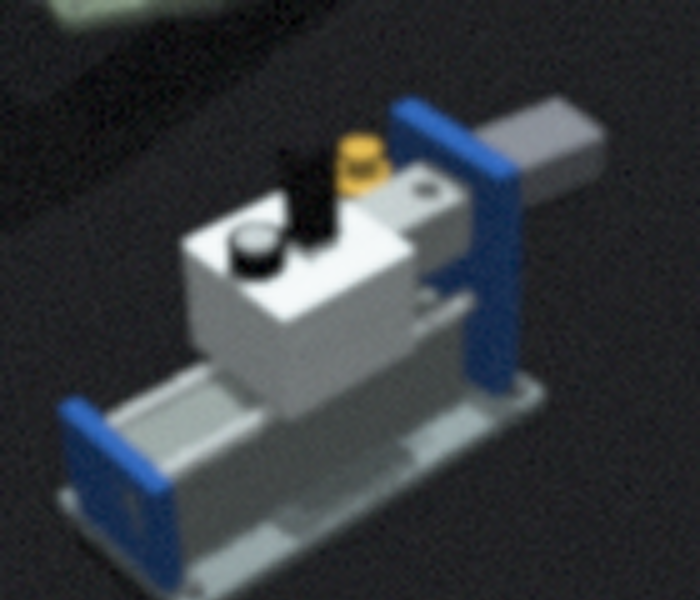

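View pics/c2.png

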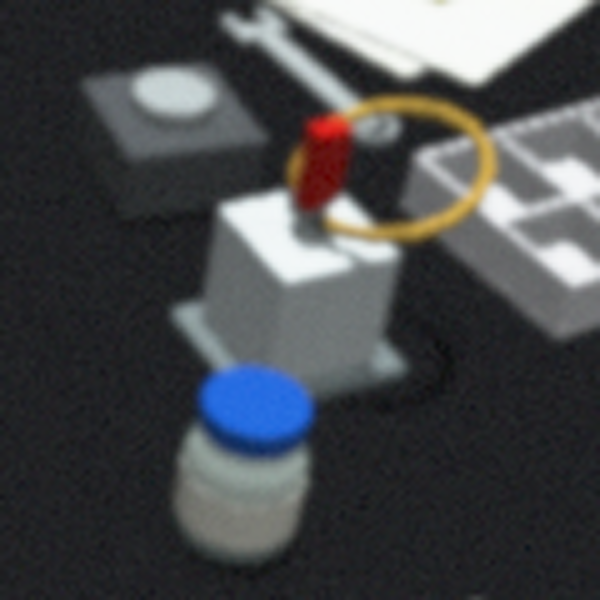

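View pics/c3.png

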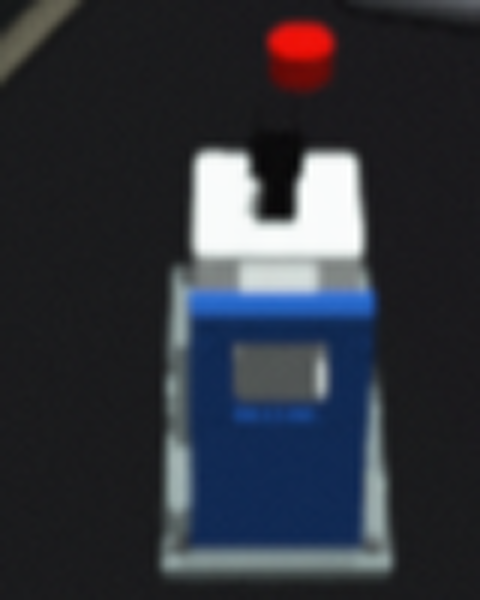

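View pics/c4.png

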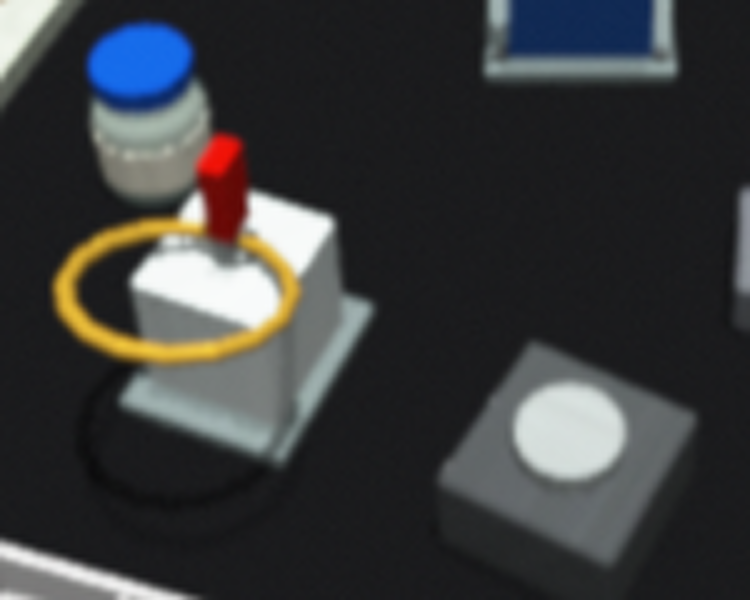

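```bash
python3 - <<'E'
from h import *
s=load('scene0.png');d=load('side0.png')
S=lambda x,y:(230+x/5,150+y/5); S2=lambda x,y:(360+x/5,150+y/5)
D=lambda x,y:(270+x/6,140+y/6); D2=lambda x,y:(200+x/5,220+y/5)
print('hole',onz(s,*S(428,189),.135))
for p in [(185,240),(412,250),(285,320)]: print('carr top',onz(s,*S(*p),.142))
for p in [(195,152),(360,152),(363,258),(193,255)]: print('carr top side',onz(d,*D(*p),.142))
for p in [(402,98),(522,172)]: print('br top s',onz(s,*S(*p),.159))
for p in [(190,316),(375,316),(190,292),(375,292)]: print('br top d',onz(d,*D(*p),.159))
print('grip top? s',onz(s,*S(312,158),.199),' d',onz(d,*D(278,138),.199))
# pin tab top
a=ray(s,*S2(328,126));b=ray(d,*D2(222,152)); print('tabtop',tri(a,b))
a=ray(s,*S2(310,205));b=ray(d,*D2(222,235)); print('tabbot',tri(a,b))
for p in [(220,210),(292,282),(400,255)]: print('rack s',onz(s,*S2(*p),.085))
for p in [(335,220),(132,285),(285,325),(240,190)]: print('rack d',onz(d,*D2(*p),.085))
for p in [(400,104),(490,160),(400,235)]: print('ring s',onz(s,*S2(*p),.12))
for p in [(62,290),(170,355),(175,225),(293,290)]: print('ring d',onz(d,*D2(*p),.12))
E
```

```text
Traceback (most recent call last):
  File "h.py", line 27, in load
    def load(fn): return dict(np.load('pics/'+fn))
                              ~~~~~~~^^^^^^^^^^^^
ValueError: This file contains pickled (object) data. If you trust the file you can load it unsafely using the `allow_pickle=` keyword argument or `pickle.load()`.
```

```bash
sed -i "s/def load.*/def load(fn): return dict(np.load('pics\/'+fn.replace('.png','.npz'),allow_pickle=True))/" h.py; cat > m1.py <<'E'
from h import *
s=load('scene0.png');d=load('side0.png')
S=lambda x,y:(230+x/5,150+y/5); S2=lambda x,y:(360+x/5,150+y/5)
D=lambda x,y:(270+x/6,140+y/6); D2=lambda x,y:(200+x/5,220+y/5)
np.set_printoptions(precision=4,suppress=True)
print('hole',onz(s,*S(428,189),.135))
for p in [(185,240),(412,250),(285,320)]: print('carr top',onz(s,*S(*p),.142))
for p in [(195,152),(360,152),(363,258),(193,255)]: print('carr top side',onz(d,*D(*p),.142))
for p in [(402,98),(522,172)]: print('br top s',onz(s,*S(*p),.159))
for p in [(190,316),(375,316),(190,292),(375,292)]: print('br top d',onz(d,*D(*p),.159))
print('grip top? s',onz(s,*S(312,158),.199),' d',onz(d,*D(278,138),.199))
# pin tab top
a=ray(s,*S2(328,126));b=ray(d,*D2(222,152)); print('tabtop',tri(a,b))
a=ray(s,*S2(310,205));b=ray(d,*D2(222,235)); print('tabbot',tri(a,b))
for p in [(220,210),(292,282),(400,255)]: print('rack s',onz(s,*S2(*p),.085))
for p in [(335,220),(132,285),(285,325),(240,190)]: print('rack d',onz(d,*D2(*p),.085))
for p in [(400,104),(490,160),(400,235)]: print('ring s',onz(s,*S2(*p),.12))
for p in [(62,290),(170,355),(175,225),(293,290)]: print('ring d',onz(d,*D2(*p),.12))
E
python3 m1.py
```

```text
hole [ 0.5468 -0.022   0.135 ]
carr top [ 0.5464 -0.1507  0.142 ]
carr top [ 0.5985 -0.0533  0.142 ]
carr top [ 0.6232 -0.1279  0.142 ]
carr top side [ 0.6223 -0.1288  0.142 ]
carr top side [ 0.5438 -0.1546  0.142 ]
carr top side [ 0.519 -0.069  0.142]
carr top side [ 0.5958 -0.0463  0.142 ]
br top s [ 0.4977 -0.015   0.159 ]
br top s [0.5829 0.013  0.159 ]
br top d [0.5753 0.019  0.159 ]
br top d [ 0.4972 -0.0065  0.159 ]
br top d [0.5808 0.0024 0.159 ]
br top d [ 0.5017 -0.0235  0.159 ]
grip top? s [ 0.5836 -0.0969  0.199 ]  d [ 0.5625 -0.0712  0.199 ]
tabtop (array([0.6336, 0.2519, 0.1526]), [np.float64(0.00028048593965869175), np.float64(0.0002804859396587912)])
tabbot (array([0.6349, 0.254 , 0.1002]), [np.float64(0.003277900861817658), np.float64(0.003277900861817593)])
rack s [0.5995 0.2191 0.085 ]
rack s [0.6681 0.2177 0.085 ]
rack s [0.6725 0.2841 0.085 ]
rack d [0.5965 0.2197 0.085 ]
rack d [0.671  0.2855 0.085 ]
rack d [0.594  0.2851 0.085 ]
rack d [0.6482 0.2161 0.085 ]
ring s [0.5946 0.3366 0.12  ]
ring s [0.6586 0.3466 0.12  ]
ring s [0.693  0.2599 0.12  ]
ring d [0.6812 0.3219 0.12  ]
ring d [0.6203 0.3392 0.12  ]
ring d [0.6507 0.2726 0.12  ]
ring d [0.5845 0.2908 0.12  ]
```

jog_arm(travel=[[355, 441, 20], [355, 441, 20], [355, 441, 20], [355, 441, 20], [355, 441, 20]], turn=[1.5, 1.5, 1.5, 1.5, 1.5], claw=[85, 85, 85, 85, 85])

```text
clock: 0.57
ee_pos: [0.346, -0.3696, 0.4119]
tcp_rot: [-0.0, 0.961, -0.275, -0.0]
contact_force: [0.8, -0.9, -0.2]
finger_gap: 0.0848
```

jog_arm(travel=[[224, 278, -10], [224, 278, -10], [224, 278, -10], [224, 278, -10], [224, 278, -10]], turn=[0.87, 0.87, 0.87, 0.87, 0.87], claw=[85, 85, 85, 85, 85])

```text
clock: 0.98
ee_pos: [0.4768, -0.2071, 0.4061]
tcp_rot: [0.0, 0.999, 0.034, -0.0]
contact_force: [1.8, -0.0, 0.1]
finger_gap: 0.0849
```

jog_arm(travel=[[94, 117, -4], [94, 117, -4], [94, 117, -4], [94, 117, -4], [94, 117, -4]], turn=[0.245, 0.245, 0.245, 0.245, 0.245], claw=[85, 85, 85, 85, 85])

```text
clock: 1.4
ee_pos: [0.5725, -0.0883, 0.4013]
tcp_rot: [-0.001, 0.988, 0.155, 0.001]
contact_force: [0.5, -0.4, 0.1]
finger_gap: 0.0847
```

```bash
python3 - <<'E'
from h import *
f=snap('wrist','w1.png'); o=get_obs(); print(o['ee_pos'],o['tcp_rot'],o['joints'].round(3))
for p in [(0.570,-0.092,.199),(.547,-.022,.135)]: print(proj(f,p,True))
snap('scene','s1.png')
E
```

```text
[ 0.57112613 -0.09007317  0.40137114] [-2.01577951e-04  9.87941724e-01  1.54825185e-01 -5.21066046e-04] [-0.176  0.327  1.562  0.     1.254 -0.487]
[310.08332022 241.84311797]
[310.48060155 115.7543821 ]
```

View pics/w1.png

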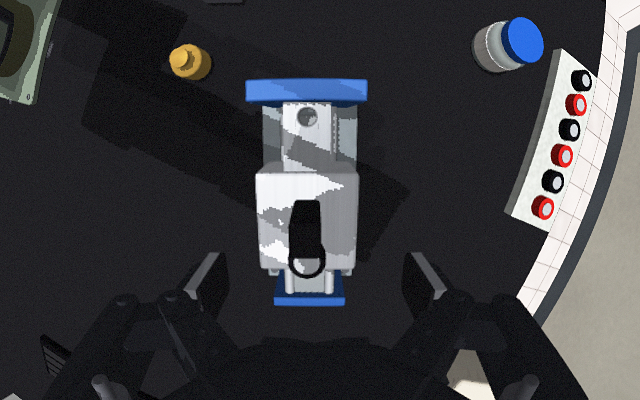

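View pics/s1.png

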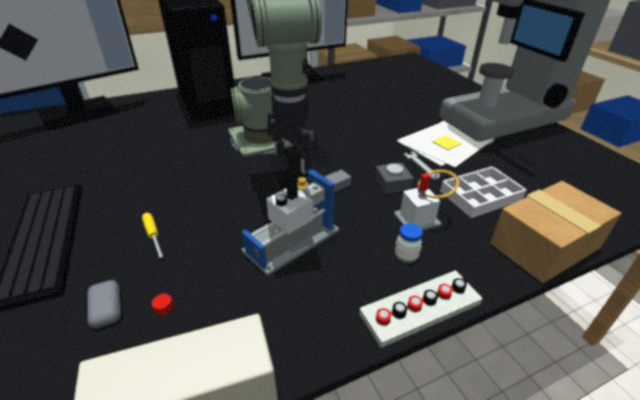

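```bash
python3 - <<'E'
from h import *
np.set_printoptions(precision=4,suppress=True)
f=load('w1.png')
P=lambda u,v,z: onz(f,u,v,z,True)
print('hole',P(307.5,117.5,.135))
a,b=P(246,79.5,.159),P(367,79.5,.159); print('br front',a,b,np.degrees(np.arctan2(*(b-a)[[1,0]])),(a+b)/2, np.linalg.norm(b-a))
a,b=P(257,174,.142),P(358,174,.142); print('carr front',a,b,(a+b)/2,np.degrees(np.arctan2(*(b-a)[[1,0]])))
a,b=P(261,268,.142),P(352,268,.142); print('carr rear',a,b,(a+b)/2)
a,b=P(295,201,.199),P(319,201,.199); print('grip top front',a,b,(a+b)/2)
E
```

```text
hole [ 0.5453 -0.0239  0.135 ]
br front [ 0.4977 -0.0105  0.159 ] [0.5756 0.014  0.159 ] 17.495057310250427 [0.5367 0.0017 0.159 ] 0.08172730958164084
carr front [ 0.5218 -0.0754  0.142 ] [ 0.5942 -0.0521  0.142 ] [ 0.558  -0.0637  0.142 ] 17.809679889774383
carr rear [ 0.5449 -0.1511  0.142 ] [ 0.617  -0.1275  0.142 ] [ 0.5809 -0.1393  0.142 ]
grip top front [ 0.5541 -0.0705  0.199 ] [ 0.5672 -0.0663  0.199 ] [ 0.5606 -0.0684  0.199 ]
```

jog_arm(travel=[[-1, -2, -37], [-1, -2, -74], [-1, -2, -74], [-1, -2, -74], [-1, -2, -74]], turn=[0, 0, 0, 0, 0], claw=[85, 85, 85, 15, 15])

```text
clock: 1.92
ee_pos: [0.5692, -0.095, 0.3301]
tcp_rot: [0.0, 0.988, 0.152, 0.001]
contact_force: [0.5, 0.4, 0.5]
finger_gap: 0.0635
```

jog_arm(travel=[[0, 0, 0], [0, 0, 0], [0, 0, 0], [0, 0, 0], [0, 0, 0]], turn=[0, 0, 0, 0, 0], claw=[15, 15, 15, 15, 15])

```text
clock: 2.33
ee_pos: [0.5682, -0.0945, 0.33]
tcp_rot: [0.001, 0.988, 0.153, -0.001]
contact_force: [-4.4, -2.3, 7.2]
finger_gap: 0.0193
```

```bash
python3 - <<'E'
from h import *
f=snap('wrist','w2.png'); o=get_obs(); print(o['ee_pos'],o['tcp_rot'],o['contact_force'],o['finger_gap'])
E
```

```text
[ 0.56825074 -0.09450206  0.33000129] [ 8.42776665e-04  9.88182174e-01  1.53280786e-01 -5.29770429e-04] [-4.87359106 -3.12576392  7.42267787] 0.019301785074407333
```

View pics/w2.png

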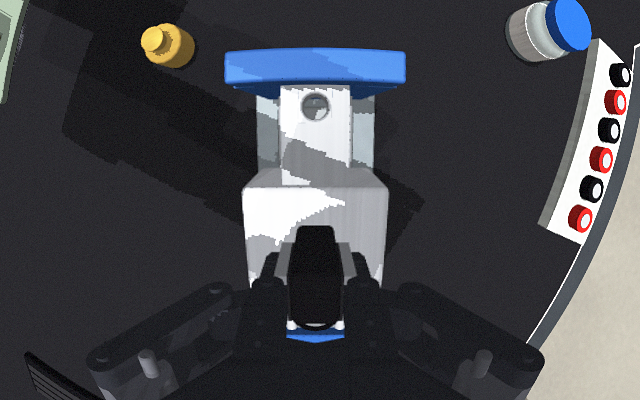

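jog_arm(travel=[[-3, 9, 0], [-6, 19, 0], [-9, 28, 0], [-12, 37, 0], [-14, 44, 0]], turn=[0, 0, 0, 0, 0], claw=[15, 15, 15, 15, 15])

```text
clock: 2.8
ee_pos: [0.5542, -0.0507, 0.33]
tcp_rot: [0.002, 0.988, 0.153, -0.0]
contact_force: [-5.3, -6.2, 6.3]
finger_gap: 0.0191
```

jog_arm(travel=[[-1, 2, 0], [-1, 4, 0], [-2, 6, 0], [-2, 7, 0], [-2, 7, 0]], turn=[0, 0, 0, 0, 0], claw=[15, 15, 15, 15, 15])

```text
clock: 3.22
ee_pos: [0.5533, -0.0477, 0.33]
tcp_rot: [0.007, 0.988, 0.154, 0.001]
contact_force: [0.5, -23.1, 3.1]
finger_gap: 0.0191
```

```bash
python3 - <<'E'
from h import *
f=snap('wrist','w3.png'); o=get_obs(); print(o['ee_pos'],o['tcp_rot'],o['contact_force'],o['finger_gap'])
E
```

```text
[ 0.55329979 -0.04769304  0.33002063] [6.85764410e-03 9.88058937e-01 1.53922803e-01 5.30175516e-04] [ -1.40913286 -24.02038191   2.81404462] 0.018964885033743547
```

View pics/w3.png

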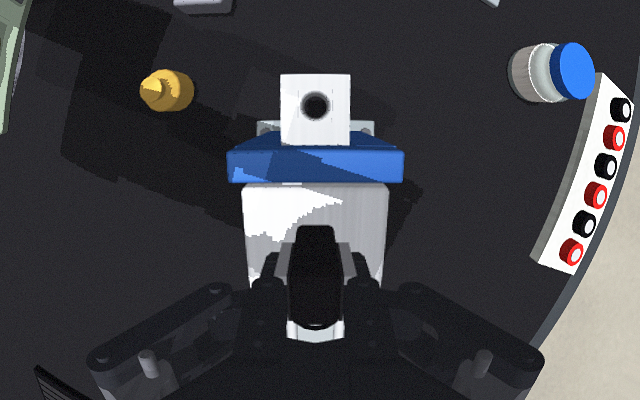

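jog_arm(travel=[[0, 0, 0], [1, -2, 0], [1, -2, 0], [1, -2, 0], [1, -2, 0]], turn=[0, 0, 0, 0, 0], claw=[15, 15, 15, 50, 85])

```text
clock: 3.68
ee_pos: [0.554, -0.0453, 0.329]
tcp_rot: [0.0, 0.988, 0.153, 0.001]
contact_force: [-0.8, 0.7, -1.0]
finger_gap: 0.0428
```

jog_arm(travel=[[0, 0, 0], [0, 0, 10], [0, 0, 40], [0, 0, 75], [0, 0, 75]], turn=[0, 0, 0, 0, 0], claw=[85, 85, 85, 85, 85])

```text
clock: 4.1
ee_pos: [0.5554, -0.0447, 0.4108]
tcp_rot: [0.002, 0.988, 0.153, 0.007]
contact_force: [1.7, 0.2, 1.0]
finger_gap: 0.0848
```

```bash
python3 - <<'E'
from h import *
np.set_printoptions(precision=4,suppress=True)
f=load('w3.png'); print('hole w3',onz(f,315,105,.135,True))
f=snap('wrist','w4.png'); o=get_obs(); print(o['ee_pos'],o['tcp_rot'],o['contact_force'],o['finger_gap'],o['clock'])
g=snap('scene','s4.png')
cv2.imwrite('pics/s4c.png',cv2.resize(cv2.imread('pics/s4.png')[130:270,230:390],None,fx=4,fy=4,interpolation=cv2.INTER_CUBIC))
E
```

```text
hole w3 [0.53   0.0218 0.135 ]
[ 0.5548 -0.0447  0.408 ] [0.0011 0.9882 0.1532 0.0046] [ 0.3148  0.0601 -1.3093] 0.08472392267562971 4.15
```

View pics/w4.png

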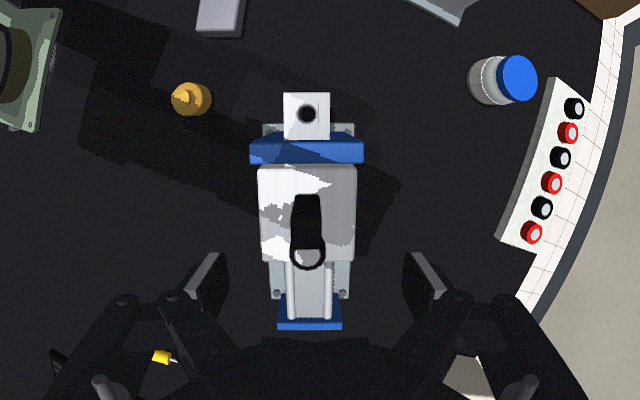

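View pics/s4c.png

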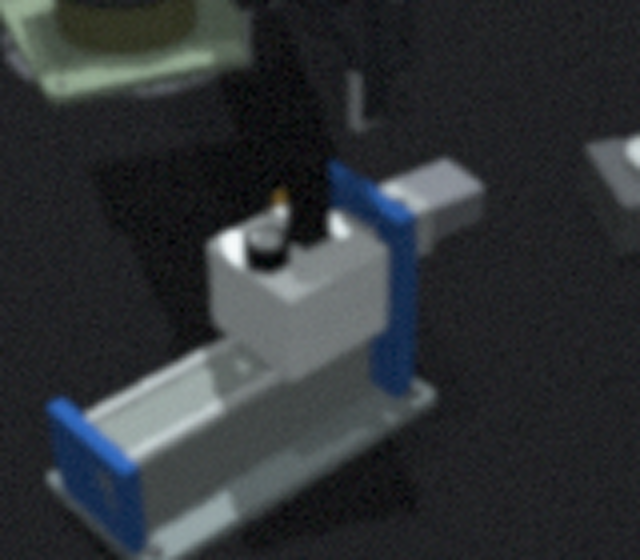

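jog_arm(travel=[[79, 297, 0], [79, 297, 0], [79, 297, 0], [79, 297, 0], [79, 297, 0]], turn=[-0.3, -0.3, -0.3, -0.3, -0.3], claw=[85, 85, 85, 85, 85])

```text
clock: 4.62
ee_pos: [0.606, 0.1527, 0.4021]
tcp_rot: [0.0, 1.0, 0.003, -0.001]
contact_force: [0.3, -0.6, 1.1]
finger_gap: 0.0851
```

jog_arm(travel=[[25, 60, 0], [25, 60, 0], [25, 60, 0], [25, 60, 0], [25, 60, 0]], turn=[0, 0, 0, 0, 0], claw=[85, 85, 85, 85, 85])

```text
clock: 5.03
ee_pos: [0.6308, 0.2103, 0.4022]
tcp_rot: [0.001, 1.0, 0.004, -0.001]
contact_force: [-0.9, -0.1, -0.1]
finger_gap: 0.0852
```

```bash
python3 - <<'E'
from h import *
f=snap('wrist','w5.png'); o=get_obs(); print(o['ee_pos'],o['tcp_rot'],o['contact_force'],o['clock'])
print(proj(f,(.634,.252,.153),True))
E
```

```text
[0.63074902 0.20977288 0.40263874] [ 4.71055705e-04  9.99994541e-01  3.16370658e-03 -8.28987577e-04] [-0.30274125  0.52528744 -0.33467888] 5.0833
[321.71986305 155.76767901]
```

View pics/w5.png

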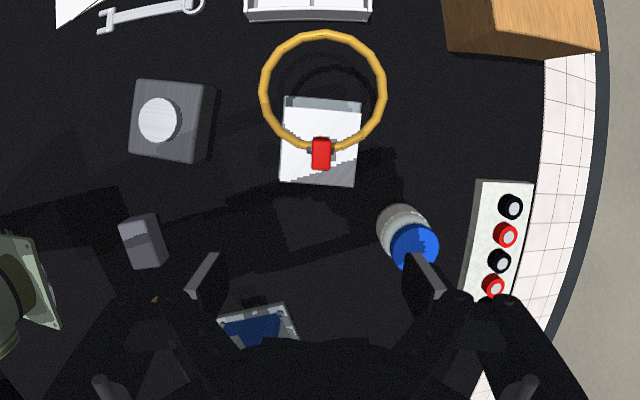

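```bash
python3 - <<'E'
from h import *
np.set_printoptions(precision=4,suppress=True)
f=load('w5.png'); im=f['img'].astype(int); R,G,B=im[...,0],im[...,1],im[...,2]
m=(R>110)&(G<70)&(B<70); m[:,440:]=0; 
ys,xs=np.nonzero(m); print('red',xs.min(),xs.max(),ys.min(),ys.max(),len(xs))
for y in range(ys.min(),ys.max()+1):
    r=xs[ys==y]; print(y,r.min(),r.max(),R[y,r].mean().round(),end='; ')
g=(R>120)&(G>80)&(B<110)&(R-B>60)&(R-G<110); g[:,:250]=0;g[:,395:]=0;g[160:]=0
n,l,st,c=cv2.connectedComponentsWithStats(g.astype(np.uint8)); k=1+np.argmax(st[1:,4]); print('\n',st[k],c[k])
cs,_=cv2.findContours((l==k).astype(np.uint8),cv2.RETR_CCOMP,cv2.CHAIN_APPROX_NONE)
for q in cs:
    if len(q)>50: print(cv2.fitEllipse(q),len(q))
ys,xs=np.nonzero(l==k)
for z in (.097,.105,.115):
    P=np.array([onz(f,x,y,z,True) for x,y in zip(xs,ys)])
    A=np.c_[2*P[:,:2],np.ones(len(P))]; s=np.linalg.lstsq(A,(P[:,:2]**2).sum(1),rcond=None)[0]; print(z,'circle',s[:2],np.sqrt(s[2]+s[0]**2+s[1]**2))
cv2.imwrite('pics/w5c.png',cv2.resize(cv2.cvtColor(f['img'],cv2.COLOR_RGB2BGR)[20:200,240:400],None,fx=3.3,fy=3.3,interpolation=cv2.INTER_CUBIC))
E
```

```text
red 311 331 137 170 558
137 315 315 115.0; Traceback (most recent call last):
  File "<stdin>", line 7, in <module>
    return umr_minimum(a, axis, None, out, keepdims, initial, where)
ValueError: zero-size array to reduction operation minimum which has no identity
```

```bash
python3 - <<'E'
from h import *
np.set_printoptions(precision=4,suppress=True)
f=load('w5.png'); im=f['img'].astype(int); R,G,B=im[...,0],im[...,1],im[...,2]
m=(R>110)&(G<70)&(B<70); m[:,440:]=0; 
ys,xs=np.nonzero(m); print('red',xs.min(),xs.max(),ys.min(),ys.max(),len(xs))
for y in range(138,ys.max()+1):
    r=xs[ys==y]; 
    if len(r): print(y,r.min(),r.max(),R[y,r].mean().round(),end='; ')
g=(R>120)&(G>80)&(B<110)&(R-B>60)&(R-G<110); g[:,:250]=0;g[:,395:]=0;g[160:]=0
n,l,st,c=cv2.connectedComponentsWithStats(g.astype(np.uint8)); k=1+np.argmax(st[1:,4]); print('\n',st[k],c[k])
cs,_=cv2.findContours((l==k).astype(np.uint8),cv2.RETR_CCOMP,cv2.CHAIN_APPROX_NONE)
for q in cs:
    if len(q)>50: print(cv2.fitEllipse(q),len(q))
ys,xs=np.nonzero(l==k)
for z in (.097,.105,.115):
    P=np.array([onz(f,x,y,z,True) for x,y in zip(xs,ys)])
    A=np.c_[2*P[:,:2],np.ones(len(P))]; s=np.linalg.lstsq(A,(P[:,:2]**2).sum(1),rcond=None)[0]; print(z,'circle',s[:2],np.sqrt(s[2]+s[0]**2+s[1]**2))
cv2.imwrite('pics/w5c.png',cv2.resize(cv2.cvtColor(f['img'],cv2.COLOR_RGB2BGR)[20:200,240:400],None,fx=3.3,fy=3.3,interpolation=cv2.INTER_CUBIC))
E
```

```text
red 311 331 137 170 558
140 313 323 143.0; 141 312 330 190.0; 142 312 330 213.0; 143 312 331 212.0; 144 312 331 213.0; 145 312 331 213.0; 146 312 331 212.0; 147 312 331 211.0; 148 312 330 216.0; 149 312 330 216.0; 150 312 330 215.0; 151 312 330 215.0; 152 311 330 210.0; 153 311 330 209.0; 154 312 330 213.0; 155 312 330 213.0; 156 312 330 212.0; 157 312 330 212.0; 158 312 330 212.0; 159 312 330 211.0; 160 312 330 210.0; 161 312 329 214.0; 162 312 329 215.0; 163 312 329 215.0; 164 312 329 215.0; 165 312 329 214.0; 166 312 329 214.0; 167 312 329 215.0; 168 312 329 205.0; 169 318 328 181.0; 170 324 327 124.0; 
 [ 258   29  130  122 3016] [322.9433  85.1091]
((322.4491271972656, 90.37000274658203), (115.27799987792969, 121.86967468261719), 91.38468933105469) 634
0.097 circle [0.6354 0.3033] 0.05202501694032032
0.105 circle [0.6352 0.3026] 0.05050165000247622
0.115 circle [0.635  0.3018] 0.048597441330170306
```

View pics/w5c.png

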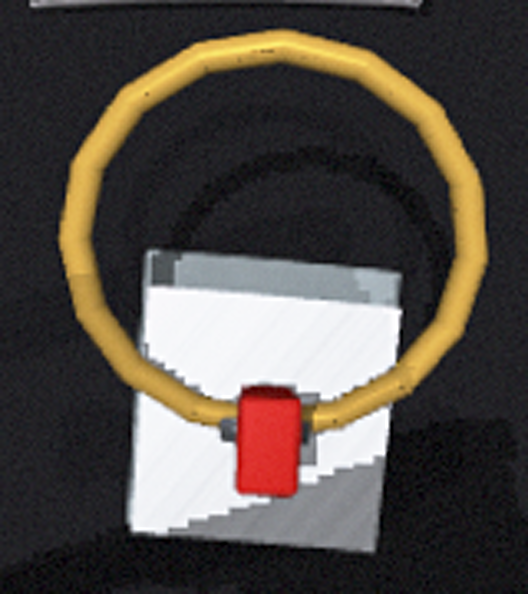

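```bash
python3 - <<'E'
from h import *
np.set_printoptions(precision=4,suppress=True)
f=load('w5.png')
for z in (.150,.153,.156):
    c=onz(f,320.9,154.6,z,True); a=onz(f,321.5,141,z,True);b=onz(f,320.5,168.5,z,True); w=onz(f,330.7,154,z,True)-onz(f,311.5,154,z,True)
    print(z,c,np.linalg.norm(a-b),np.linalg.norm(w),'yaw(-x dir from +y, ccw)',np.degrees(np.arctan2(-(a-b)[0],(a-b)[1])))
# scene/side red mask top check
for n,(r0,r1,c0,c1) in dict(scene0=(165,200,415,440),side0=(240,275,235,255)).items():
    g=load(n+'.png'); im=g['img'].astype(int)
    m=(im[...,0]>90)&(im[...,1]<70)&(im[...,2]<70); ys,xs=np.nonzero(m[r0:r1,c0:c1]); print(n,xs.min()+c0,xs.max()+c0,ys.min()+r0,ys.max()+r0,xs.mean()+c0,ys.mean()+r0,'pred grip',proj(g,(c[0],c[1],.130)))
E
```

```text
0.15 [0.6335 0.2525 0.15  ] 0.01989024214321229 0.013704354622796983 yaw(-x dir from +y, ccw) -1.4066959132483718
0.153 [0.6334 0.2528 0.153 ] 0.019619271075274912 0.013517655859614803 yaw(-x dir from +y, ccw) -1.406695913248409
0.156 [0.6334 0.2532 0.156 ] 0.019348300007337556 0.013330957096432734 yaw(-x dir from +y, ccw) -1.4066959132481163
scene0 419 430 172 191 423.7762237762238 181.74125874125875 pred grip [424.4187 182.1116]
side0 239 248 247 268 244.09316770186336 257.12422360248445 pred grip [245.1622 257.6983]
```

jog_arm(travel=[[2, 38, -10], [3, 43, -40], [3, 43, -80], [3, 43, -116], [3, 43, -116]], turn=[-0.04, -0.04, -0.04, -0.04, -0.04], claw=[85, 85, 85, 85, 85])

```text
clock: 5.5
ee_pos: [0.6316, 0.2514, 0.2795]
tcp_rot: [0.003, 1.0, -0.017, -0.007]
contact_force: [-1.5, -0.2, -1.2]
finger_gap: 0.0851
```

```bash
python3 - <<'E'
from h import *
f=snap('wrist','w6.png'); o=get_obs(); print(o['ee_pos'],o['tcp_rot'],o['contact_force'],o['clock'])
E
```

```text
[0.63290253 0.25189853 0.28359269] [ 0.00184829  0.9998397  -0.01726483 -0.00436766] [-0.12330205  0.08396868  0.47694075] 5.55
```

View pics/w6.png

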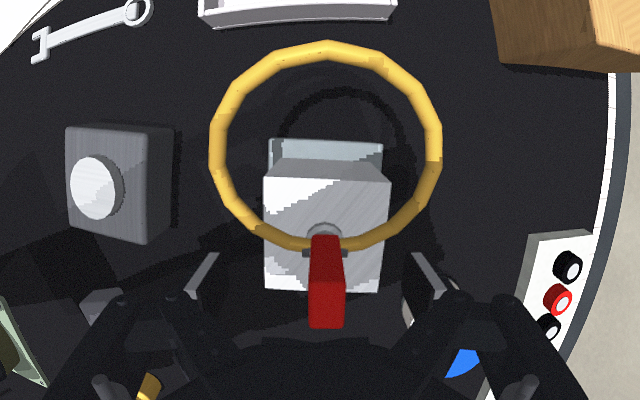

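jog_arm(travel=[[0, 0, 0], [0, 0, 0]], turn=[0, 0], claw=[85, 85])

```text
clock: 5.72
ee_pos: [0.6351, 0.2532, 0.2906]
tcp_rot: [-0.001, 1.0, -0.017, 0.003]
contact_force: [0.5, 1.1, -0.0]
finger_gap: 0.0851
```

```bash
python3 - <<'E'
from h import *
np.set_printoptions(precision=4,suppress=True)
f=snap('wrist','w7.png'); o=get_obs(); print(o['ee_pos'],o['tcp_rot'],o['clock'])
im=f['img'].astype(int); m=(im[...,0]>80)&(im[...,1]<60)&(im[...,2]<60); m[:,:280]=0;m[:,370:]=0
ys,xs=np.nonzero(m)
for y in range(ys.min(),ys.max()+1,6):
    r=xs[ys==y]
    if len(r): print(y,r.min(),r.max(),im[y,r,0].mean().round())
for z in (.128,.153): print(proj(f,(o['ee_pos'][0],o['ee_pos'][1],z),True),proj(f,(.6334,.2526,z),True))
E
```

```text
[0.635  0.2533 0.2908] [-0.0011  0.9999 -0.0169  0.0028] 5.7667
224 362 362 81.0
236 299 324 93.0
242 298 324 92.0
248 298 324 93.0
254 297 325 93.0
260 296 326 93.0
266 295 326 93.0
272 295 327 92.0
278 294 327 119.0
284 295 327 121.0
290 294 327 120.0
296 295 327 120.0
302 295 327 120.0
308 295 326 120.0
314 295 326 120.0
[314.2625 268.461 ] [310.9023 269.9197]
[314.455  297.2031] [310.4951 298.8162]
```

jog_arm(travel=[[0, 0, 0], [0, 0, 0], [0, 0, 0], [0, 0, 0], [0, 0, 0]], turn=[0, 0, 0, 0, 0], claw=[85, 8, 8, 8, 8])

```text
clock: 6.18
ee_pos: [0.6341, 0.2537, 0.2875]
tcp_rot: [-0.0, 1.0, -0.016, 0.0]
contact_force: [-0.5, 1.0, -0.4]
finger_gap: 0.0385
```

jog_arm(travel=[[0, 0, 0], [0, 0, 0], [0, 0, 0], [0, 0, 0]], turn=[0, 0, 0, 0], claw=[8, 8, 8, 8])

```text
clock: 6.52
ee_pos: [0.6341, 0.2537, 0.2873]
tcp_rot: [-0.0, 1.0, -0.017, -0.0]
contact_force: [0.1, -0.2, 1.1]
finger_gap: 0.0133
```

```bash
python3 - <<'E'
from h import *
np.set_printoptions(precision=4,suppress=True)
f=snap('wrist','w8.png'); o=get_obs(); print(o['ee_pos'],o['tcp_rot'],o['clock'],o['contact_force'],o['torque'],o['finger_gap'])
E
```

```text
[0.6341 0.2537 0.2873] [-0.      0.9999 -0.0165 -0.    ] 6.5667 [-1.1034  0.0298  1.7858] [0.0224 0.041  0.0349] 0.012886505386445396
```

View pics/w8.png

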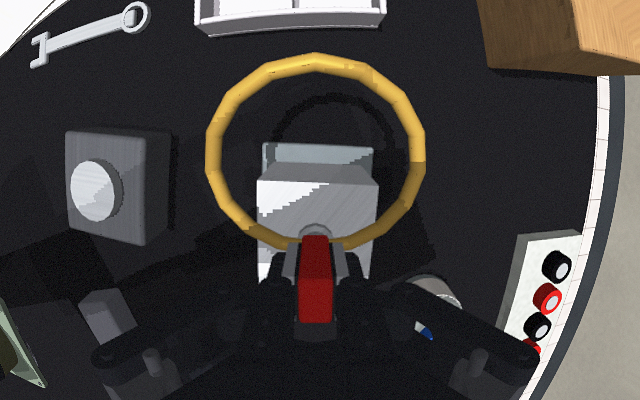

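jog_arm(travel=[[0, 0, 8], [0, 0, 20], [0, 0, 40], [0, 0, 65], [0, 0, 90]], turn=[0, 0, 0, 0, 0], claw=[8, 8, 8, 8, 8])

```text
clock: 6.98
ee_pos: [0.6339, 0.2536, 0.3787]
tcp_rot: [0.0, 1.0, -0.016, -0.0]
contact_force: [0.1, 0.4, -0.9]
finger_gap: 0.0132
```

jog_arm(travel=[[0, 0, 25], [0, 0, 50], [0, 0, 65], [0, 0, 65], [0, 0, 65]], turn=[0, 0, 0, 0, 0], claw=[8, 8, 8, 8, 8])

```text
clock: 7.4
ee_pos: [0.6338, 0.2535, 0.4436]
tcp_rot: [-0.0, 1.0, -0.017, 0.001]
contact_force: [-0.1, -0.5, -2.2]
finger_gap: 0.0131
```

```bash
python3 - <<'E'
from h import *
np.set_printoptions(precision=4,suppress=True)
for n in ['wrist','scene','side']: snap(n,n+'9.png')
o=get_obs(); print(o['ee_pos'],o['tcp_rot'],o['clock'],o['contact_force'],o['torque'],o['finger_gap'])
a=cv2.imread('pics/scene9.png');b=cv2.imread('pics/side9.png')
cv2.imwrite('pics/c9.png',np.hstack([cv2.resize(a[80:220,370:510],None,fx=2.8,fy=2.8,interpolation=cv2.INTER_CUBIC),cv2.resize(b[150:290,180:320],None,fx=2.8,fy=2.8,interpolation=cv2.INTER_CUBIC)]))
E
```

```text
[0.6339 0.2535 0.4404] [ 0.0007  0.9999 -0.0165 -0.0017] 7.55 [-0.2049  0.0583 -1.5791] [ 0.002  -0.0328  0.0226] 0.013146142174386564
```

View pics/c9.png

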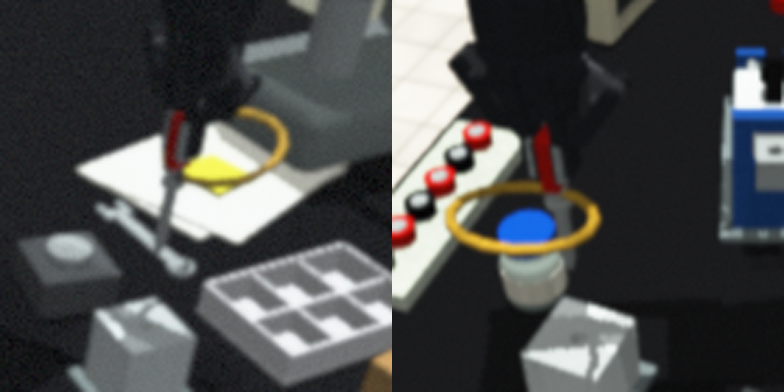

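View pics/wrist9.png

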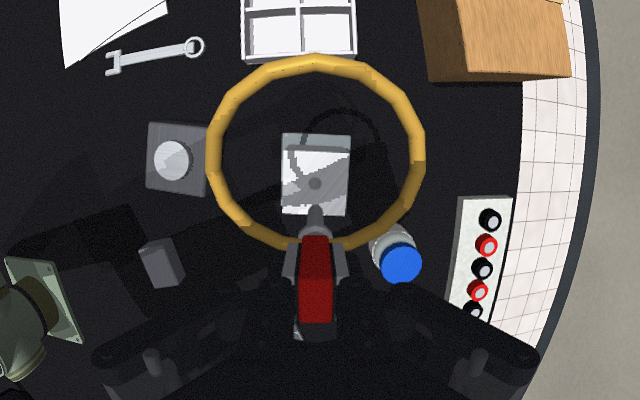

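```bash
python3 - <<'E'
from h import *
np.set_printoptions(precision=4,suppress=True)
f=load('wrist9.png')
cv2.imwrite('pics/w9c.png',cv2.resize(cv2.cvtColor(f['img'],cv2.COLOR_RGB2BGR)[190:340,270:370],None,fx=4,fy=4,interpolation=cv2.INTER_CUBIC))
for y in (.2515,.2525,.2535): print(proj(f,(.6339,y,.168),True),proj(f,(.6339,y,.238),True))
g=load('scene9.png');d=load('side9.png')
# tip pixels
a=(370+157/2.8,80+248/2.8); b=(180+(570-392)/2.8,150+262/2.8); print(a,b,tri(ray(g,*a),ray(d,*b)))
print(proj(g,(.6339,.2526,.168)),proj(d,(.6339,.2526,.168)))
E
```

```text
[315.158  205.1819] [315.4433 237.807 ]
[315.1188 204.0118] [315.3908 236.2816]
[315.0795 202.839 ] [315.338 234.75 ]
(426.07142857142856, 168.57142857142858) (243.57142857142858, 243.57142857142858) (array([0.6335, 0.25  , 0.1732]), [np.float64(0.00039785288946255604), np.float64(0.000397852889462518)])
[426.802 170.18 ] [243.3049 245.8738]
```

View pics/w9c.png

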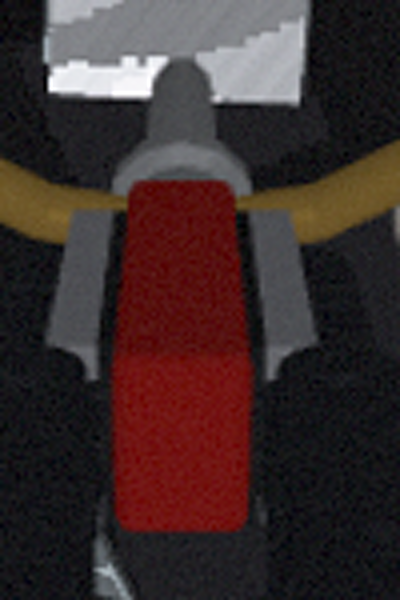

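jog_arm(travel=[[-105, -227, 0], [-105, -227, 0], [-105, -227, 0], [-105, -227, 0], [-105, -227, 0]], turn=[0.345, 0.345, 0.345, 0.345, 0.345], claw=[8, 8, 8, 8, 8])

```text
clock: 7.97
ee_pos: [0.5453, 0.0631, 0.4406]
tcp_rot: [0.0, 0.988, 0.156, -0.002]
contact_force: [1.0, -0.7, -1.6]
finger_gap: 0.0131
```

jog_arm(travel=[[-18, -38, 0], [-18, -38, 0], [-18, -38, 0], [-18, -38, 0], [-18, -38, 0]], turn=[0, 0, 0, 0, 0], claw=[8, 8, 8, 8, 8])

```text
clock: 8.38
ee_pos: [0.5291, 0.0274, 0.4416]
tcp_rot: [-0.0, 0.988, 0.156, -0.0]
contact_force: [0.4, -0.4, -2.0]
finger_gap: 0.0131
```

```bash
python3 - <<'E'
from h import *
np.set_printoptions(precision=4,suppress=True)
f=snap('wrist','w10.png')
o=get_obs(); print(o['ee_pos'],o['tcp_rot'],o['clock'],o['contact_force'],o['finger_gap'])
cv2.imwrite('pics/w10c.png',cv2.resize(cv2.cvtColor(f['img'],cv2.COLOR_RGB2BGR)[140:290,240:390],None,fx=4,fy=4,interpolation=cv2.INTER_CUBIC))
E
```

```text
[0.5292 0.0276 0.4417] [-0.0002  0.9877  0.1561 -0.0004] 8.4333 [-0.778  -0.3106 -1.0175] 0.013380569004603177
```

View pics/w10c.png

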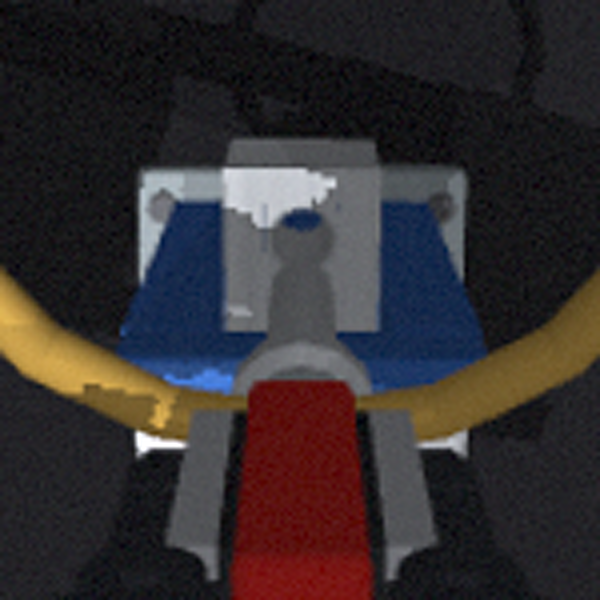

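```bash
python3 - <<'E'
from h import *
np.set_printoptions(precision=4,suppress=True)
f=load('w10.png'); Q=lambda x,y:(240+x/4,140+y/4)
o=np.array([.5292,.0276]); ex=np.array([.309,-.951]); ey=np.array([.951,.309])
for n,p in dict(hole=(303,238),endL=(226,168),endR=(379,168),bL=(223,330),bR=(381,330)).items():
    P=onz(f,*Q(*p),.135,True); d=P[:2]-o; print(n,P,'along +x,y mm',d@ex*1e3,d@ey*1e3)
P=onz(f,*Q(300,272),.169,True); print('tip',P,(P[:2]-o)@ex*1e3,(P[:2]-o)@ey*1e3)
E
```

```text
hole [0.5305 0.0222 0.135 ] along +x,y mm 5.551892863055988 -0.4564007846333035
endL [0.5088 0.0325 0.135 ] along +x,y mm -10.935777923957374 -17.93183661181156
endR [0.5418 0.0432 0.135 ] along +x,y mm -10.926252398606916 16.791569085408987
bL [ 0.5195 -0.005   0.135 ] along +x,y mm 28.010437792341524 -19.299664769562927
bR [0.5549 0.0065 0.135 ] along +x,y mm 28.02339396323779 17.929283255342817
tip [0.5292 0.024  0.169 ] 3.3905479109147727 -1.126847738253318
```

jog_arm(travel=[[1, -2, -10], [1, -2, -20], [1, -2, -26], [1, -2, -26], [1, -2, -26]], turn=[0, 0, 0, 0, 0], claw=[8, 8, 8, 8, 8])

```text
clock: 8.85
ee_pos: [0.5297, 0.0248, 0.4153]
tcp_rot: [-0.0, 0.988, 0.156, -0.001]
contact_force: [-0.1, 0.0, -0.3]
finger_gap: 0.0134
```

```bash
python3 - <<'E'
from h import *
np.set_printoptions(precision=4,suppress=True)
f=snap('wrist','w11.png');g=snap('scene','s11.png');d=snap('side','d11.png')
o=get_obs(); print(o['ee_pos'],o['tcp_rot'],o['clock'],o['contact_force'],o['finger_gap'])
A=lambda i,y,x,h,w,k:cv2.resize(cv2.cvtColor(i['img'],cv2.COLOR_RGB2BGR)[y:y+h,x:x+w],None,fx=k,fy=k,interpolation=cv2.INTER_CUBIC)
cv2.imwrite('pics/c11.png',np.hstack([A(f,140,250,100,130,3),np.zeros((300,5,3),np.uint8),A(g,100,290,100,70,3),A(d,130,270,100,60,3)]))
E
```

```text
[0.5298 0.0246 0.4166] [0.0001 0.9879 0.1554 0.0004] 9.0 [-0.5988  0.0752 -2.0081] 0.013239979685721413
```

View pics/c11.png

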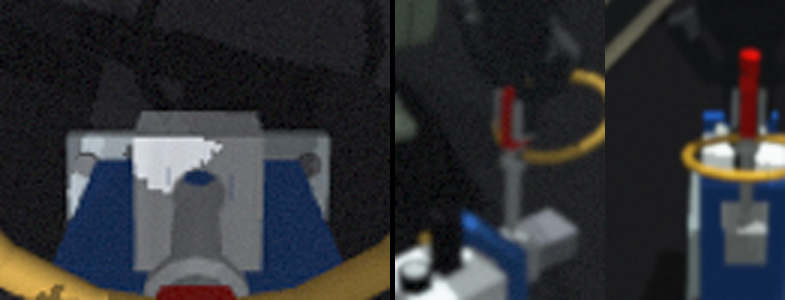

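jog_arm(travel=[[1, 0, -5], [1, 0, -10], [1, 0, -15], [1, 0, -20], [1, 0, -20]], turn=[0, 0, 0, 0, 0], claw=[8, 8, 8, 8, 8])

```text
clock: 9.42
ee_pos: [0.5303, 0.0246, 0.3948]
tcp_rot: [-0.0, 0.988, 0.155, -0.001]
contact_force: [-0.3, -0.9, -2.1]
finger_gap: 0.0137
```

```bash
python3 - <<'E'
from h import *
np.set_printoptions(precision=4,suppress=True)
f=snap('wrist','w12.png')
o=get_obs(); print(o['ee_pos'],o['tcp_rot'],o['clock'],o['contact_force'],o['finger_gap'])
A=lambda i,y,x,h,w,k:cv2.resize(cv2.cvtColor(i['img'],cv2.COLOR_RGB2BGR)[y:y+h,x:x+w],None,fx=k,fy=k,interpolation=cv2.INTER_CUBIC)
cv2.imwrite('pics/c12.png',A(f,140,240,150,150,4))
E
```

```text
[0.5305 0.0246 0.3954] [-0.0001  0.9879  0.1553 -0.0009] 9.4667 [ 0.1328 -0.331  -1.9234] 0.013155577300238048
```

View pics/c12.png

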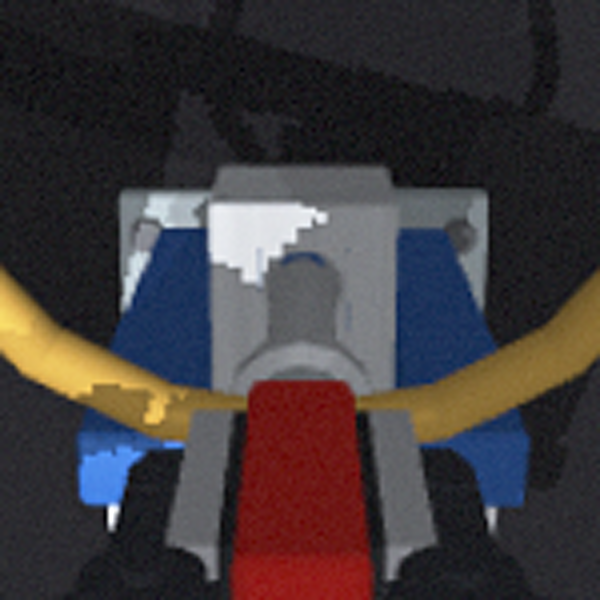

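jog_arm(travel=[[0, 0, -8], [0, 0, -16], [0, -1, -24], [0, -1, -32], [0, -1, -38]], turn=[0, 0, 0, 0, 0], claw=[8, 8, 8, 8, 8])

```text
clock: 9.88
ee_pos: [0.5305, 0.0235, 0.3569]
tcp_rot: [-0.0, 0.988, 0.155, -0.001]
contact_force: [0.5, -0.0, -1.5]
finger_gap: 0.0136
```

```bash
python3 - <<'E'
from h import *
np.set_printoptions(precision=4,suppress=True)
f=snap('wrist','w13.png')
o=get_obs(); print(o['ee_pos'],o['tcp_rot'],o['clock'],o['contact_force'],o['torque'],o['finger_gap'])
A=lambda i,y,x,h,w,k:cv2.resize(cv2.cvtColor(i['img'],cv2.COLOR_RGB2BGR)[y:y+h,x:x+w],None,fx=k,fy=k,interpolation=cv2.INTER_CUBIC)
cv2.imwrite('pics/c13.png',A(f,140,240,150,150,4))
E
```

```text
[0.5302 0.0235 0.3559] [-0.0003  0.9879  0.1553 -0.0017] 9.9333 [-0.7677 -0.0046 -2.5213] [-0.0396  0.0686  0.028 ] 0.013343151490706202
```

View pics/c13.png

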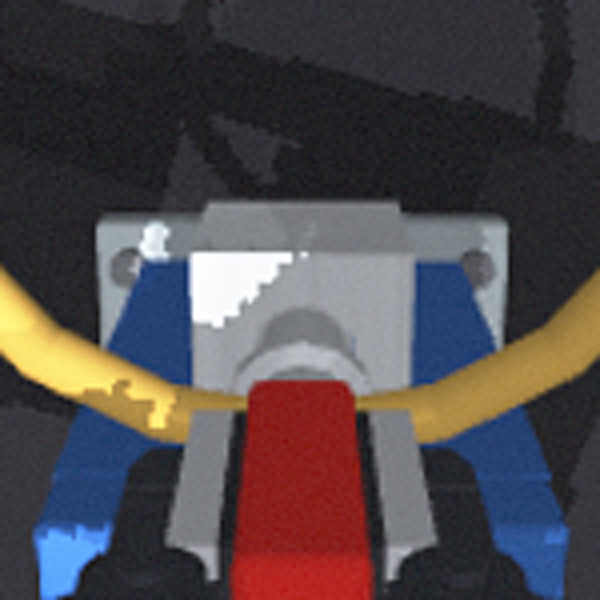

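jog_arm(travel=[[0, 0, -6], [0, 0, -12], [0, 0, -16], [0, 0, -18], [0, 0, -20]], turn=[0, 0, 0, 0, 0], claw=[8, 8, 8, 8, 8])

```text
clock: 10.35
ee_pos: [0.5307, 0.0236, 0.338]
tcp_rot: [-0.0, 0.988, 0.155, 0.0]
contact_force: [0.4, -0.1, -1.8]
finger_gap: 0.0135
```

```bash
cat >> h.py <<'E'
np.set_printoptions(precision=4,suppress=True)
A=lambda i,y,x,h,w,k:cv2.resize(cv2.cvtColor(i['img'],cv2.COLOR_RGB2BGR)[y:y+h,x:x+w],None,fx=k,fy=k,interpolation=cv2.INTER_CUBIC)
def st():
    o=get_obs(); print(o['ee_pos'],o['tcp_rot'],o['clock'],o['contact_force'],o['torque'],o['finger_gap']); return o
E
python3 - <<'E'
from h import *
f=snap('wrist','w14.png');g=snap('scene','s14.png');d=snap('side','d14.png');st()
cv2.imwrite('pics/c14.png',np.hstack([A(f,140,240,150,150,3)[:450],A(g,110,290,113,80,4)[:450],]))
E
```

```text
[0.5307 0.0236 0.3383] [0.     0.9879 0.1554 0.0002] 10.5 [ 0.0918  1.1524 -1.6431] [ 0.0043 -0.0341 -0.014 ] 0.013505839214399178
```

View pics/c14.png

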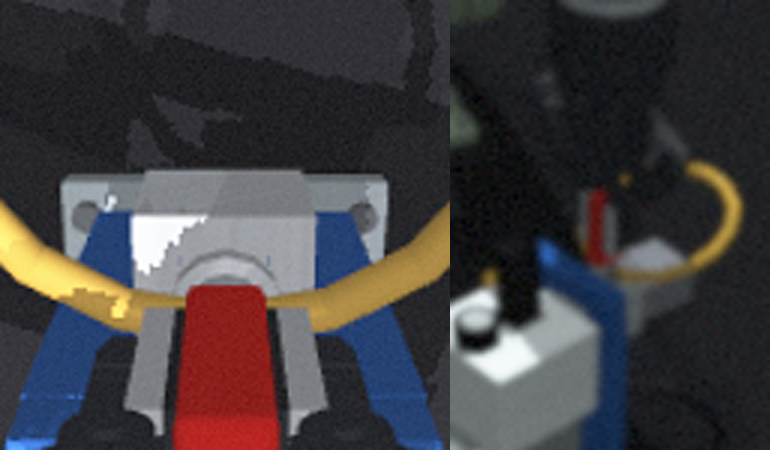

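jog_arm(travel=[[0, 0, -1], [0, 0, -2], [0, 0, -3], [0, 0, -3], [0, 0, -3]], turn=[0, 0, 0, 0, 0], claw=[8, 8, 8, 8, 8])

```text
clock: 10.92
ee_pos: [0.5307, 0.0236, 0.3372]
tcp_rot: [0.0, 0.988, 0.155, 0.001]
contact_force: [-3.2, -0.8, 7.9]
finger_gap: 0.0136
```

jog_arm(travel=[[0, 0, 1], [0, 0, 1], [0, 0, 1], [0, 0, 1], [0, 0, 1]], turn=[0, 0, 0, 0, 0], claw=[8, 20, 30, 40, 60])

```text
clock: 11.33
ee_pos: [0.5307, 0.0236, 0.3361]
tcp_rot: [-0.0, 0.988, 0.155, 0.0]
contact_force: [0.7, 0.1, 0.1]
finger_gap: 0.0508
```

jog_arm(travel=[[0, 0, 1], [0, 0, 1], [0, 0, 20], [0, 0, 50], [0, 0, 70]], turn=[0, 0, 0, 0, 0], claw=[85, 85, 85, 85, 85])

```text
clock: 11.75
ee_pos: [0.5309, 0.0236, 0.408]
tcp_rot: [0.0, 0.988, 0.155, 0.001]
contact_force: [0.5, -0.7, 0.6]
finger_gap: 0.0849
```

```bash
python3 - <<'E'
from h import *
f=snap('wrist','w15.png');g=snap('scene','s15.png');d=snap('side','d15.png');st()
cv2.imwrite('pics/c15.png',np.hstack([A(f,30,190,220,250,2)[:440],A(g,140,300,110,90,4)[:440]]))
E
```

```text
[0.5309 0.0236 0.4078] [0.0002 0.9879 0.1554 0.0019] 11.9 [ 0.5145 -0.2368 -0.4127] [-0.0367 -0.0091  0.0022] 0.08492312913479724
```

View pics/c15.png

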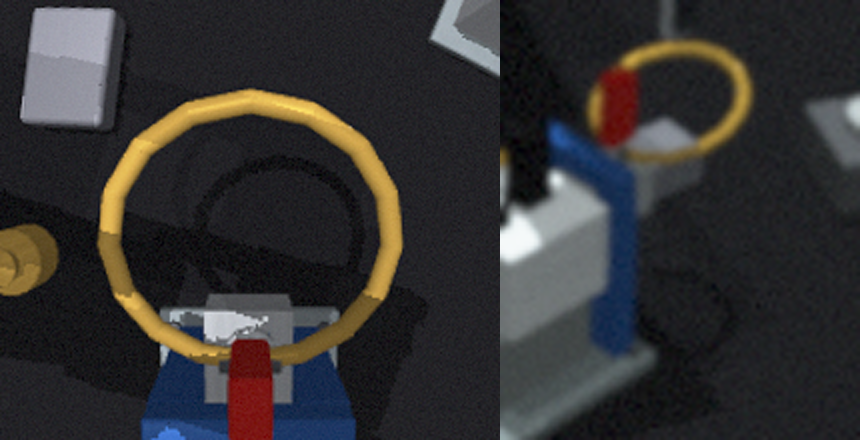

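View pics/d15.png

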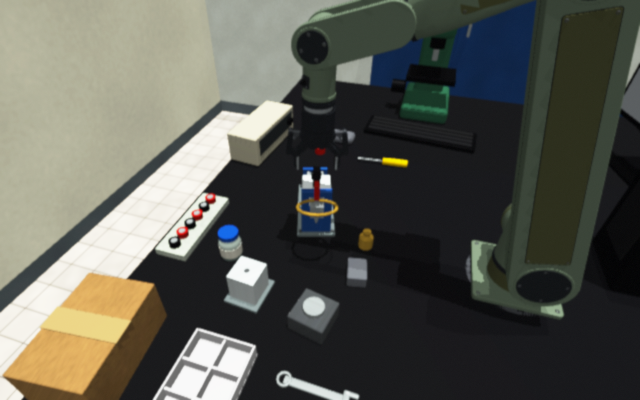

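```bash
python3 - <<'E'
from h import *
f=load('w15.png');d=load('d15.png');g=load('s15.png')
h=np.array([.530,.0225,.147]); u=np.array([-.309,.951,0]); y=np.array([.951,.309,0])
for t in (1.4,1.5,1.57,1.65,1.75,1.9):
    r=h+.1*(np.sin(t)*u-np.cos(t)*np.array([0,0,1])); c=h+.05*(np.sin(t)*u-np.cos(t)*np.array([0,0,1]))
    print(t,'wrist rim',proj(f,r,True),'side',proj(d,r),'scene rim',proj(g,r),'scene sideR',proj(g,c+.05*y))
    print('   side L/R',proj(d,c+.05*y),proj(d,c-.05*y))
for n,i in dict(w=f,d=d,g=g).items():
    im=i['img'].astype(int);R,G,B=im[...,0],im[...,1],im[...,2]
    m=((R>120)&(G>80)&(B<120)&(R-B>60)&(R-G<110)).astype(np.uint8)
    k,l,s,c=cv2.connectedComponentsWithStats(m)
    for q in range(1,k):
        if s[q,4]>60: print(n,s[q],c[q])
print(onz(f,315,78.5,.147,True))
E
```

```text
1.4 wrist rim [313.9113  81.4504] side [318.252  230.7367] scene rim [354.4784 168.1995] scene sideR [355.4959 180.1668]
   side L/R [298.3392 215.0049] [337.3499 215.0054]
1.5 wrist rim [313.8813  78.442 ] side [318.3464 228.1528] scene rim [354.9922 164.9995] scene sideR [355.77   178.5077]
   side L/R [298.3099 213.7012] [337.4669 213.7036]
1.57 wrist rim [313.8599  76.9653] side [318.408  226.1398] scene rim [355.2064 162.803 ] scene sideR [355.8845 177.3767]
   side L/R [298.2911 212.6991] [337.5426 212.7029]
1.65 wrist rim [313.8351  75.9915] side [318.473  223.6473] scene rim [355.3012 160.3505] scene sideR [355.9361 176.1222]
   side L/R [298.2714 211.4709] [337.622  211.4765]
1.75 wrist rim [313.8039  75.9775] side [318.5455 220.269 ] scene rim [355.1908 157.3927] scene sideR [355.8802 174.6227]
   side L/R [298.2498 209.8231] [337.7097 209.8312]
1.9 wrist rim [313.757   78.8736] side [318.6336 214.7349] scene rim [354.541  153.2386] scene sideR [355.5447 172.5466]
   side L/R [298.2242 207.1544] [337.8153 207.1663]
w [606   0  23  10 124] [615.4597   3.1048]
w [ 239   75  152  136 3563] [309.3514 127.5142]
w [180 146  30  31 654] [194.2187 161.5749]
w [144 371  37  19 368] [161.6141 380.587 ]
d [382 157  26   9 170] [394.7    161.3235]
d [296 199  42  18 215] [318.3814 209.0279]
d [   3  274  151  121 7310] [ 78.9725 336.4906]
g [434 137  26  12 179] [446.2737 142.4022]
g [330 151  33  27 156] [350.6731 160.0256]
g [ 503  181  118   67 3272] [560.6708 213.5541]
g [142 212  15  25 245] [149.0245 223.8245]
[0.5002 0.1167 0.147 ]
```

```bash
python3 - <<'E'
from h import *
f=load('w15.png')
h=np.array([.530,.0225]); ex=np.array([.309,-.951]); ey=np.array([.951,.309])
for n,p,z in [('box TL',(205,34),.03),('box TR',(248,36),.03),('box BR',(241,94),.03),('box BL',(203,90),.03),('weight top',(190,160),.055),('weight base',(200,155),.02),('corner tr',(405,50),.0)]:
    P=onz(f,*p,z,True); print(n,P,'rig x,y mm',(P[:2]-h)@ex*1e3,(P[:2]-h)@ey*1e3)
im=f['img'].astype(int);R,G,B=im[...,0],im[...,1],im[...,2]
m=((R>120)&(G>80)&(B<120)&(R-B>60)&(R-G<110)); m[:,:239]=0;m[:,392:]=0;m[:70]=0;m[215:]=0
ys,xs=np.nonzero(m); print(xs.min(),xs.max(),ys.min(),ys.max())
r=xs[ys<82]; print('rim px centre',r.mean(), xs[(ys>125)&(ys<135)].min(),xs[(ys>125)&(ys<135)].max())
P=onz(f,r.mean(),79,.1766,True); print('rim',P,(P[:2]-h)@ex*1e3,(P[:2]-h)@ey*1e3)
print(get_obs()['joints'])
E
```

```text
box TL [0.3573 0.1489 0.03  ] rig x,y mm -173.54227702156922 -125.21941456511391
box TR [0.4087 0.1572 0.03  ] rig x,y mm -165.60698233234294 -73.76322135741854
box BR [0.422  0.0906 0.03  ] rig x,y mm -98.13789811994627 -81.67688491624456
box BL [0.3763 0.0841 0.03  ] rig x,y mm -106.07618386652949 -127.13987733458265
weight top [0.3912 0.0069 0.055 ] rig x,y mm -28.01751379192222 -136.84922665962145
weight base [0.3898 0.0074 0.02  ] rig x,y mm -28.97566903339927 -137.95905780890067
corner tr [0.5873 0.207  0.    ] rig x,y mm -157.77847104987077 111.50205095052524
239 390 75 210
rim px centre 315.16606498194943 240 389
rim [0.5015 0.113  0.1766] -94.8660747273813 0.88297522281766
[ 0.0228  0.2482  1.6586  0.      1.2309 -0.2892]
```

```bash
python3 - <<'E'
from h import *
d=load('d15.png')
c=A(d,90,270,100,100,6); cv2.imwrite('pics/c15d.png',np.clip(c.astype(int)*3,0,255).astype(np.uint8))
o=np.array([.5309,.0236]); ey=np.array([.951,.309])
for dy in (-57,-42.5,42.5,57): print(dy,[((proj(d,[*(o+ey*dy/1e3),z])-[270,90])*6).round() for z in (.248,.28,.302)])
E
```

```text
-57 [array([425., 473.]), array([429., 408.]), array([433., 361.])]
-42.5 [array([390., 473.]), array([394., 408.]), array([396., 361.])]
42.5 [array([184., 473.]), array([183., 407.]), array([183., 360.])]
57 [array([149., 473.]), array([147., 407.]), array([146., 360.])]
```

View pics/c15d.png

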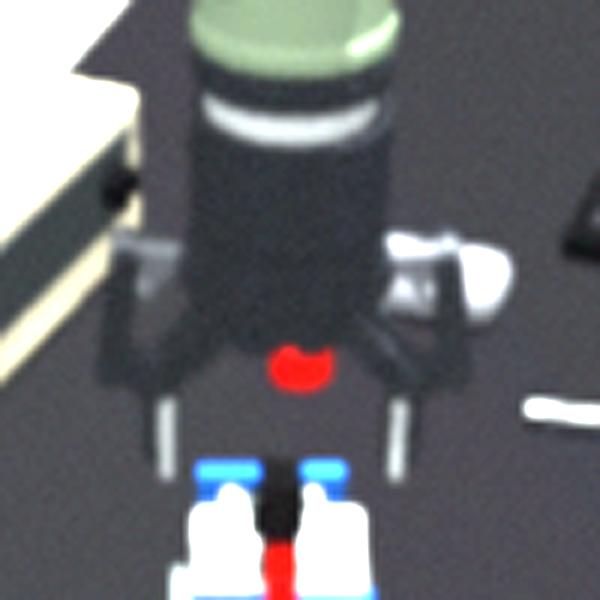

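jog_arm(travel=[[6, 36, 0], [12, 72, -15], [19, 105, -40], [19, 105, -50], [19, 105, -50]], turn=[0, 0, 0, 0, 0], claw=[85, 85, 85, 85, 85])

```text
clock: 12.32
ee_pos: [0.5486, 0.1297, 0.3517]
tcp_rot: [0.0, 0.988, 0.157, -0.005]
contact_force: [-1.0, -1.2, -0.3]
finger_gap: 0.0854
```

```bash
cat >> h.py <<'E'
H=np.array([.530,.0225]); EX=np.array([.309,-.951]); EY=np.array([.951,.309])
def rig(p): d=np.asarray(p)[:2]-H; return np.array([d@EX,d@EY])*1e3
def yel(i,box):
    im=i['img'].astype(int);R,G,B=im[...,0],im[...,1],im[...,2]
    m=((R>105)&(G>70)&(B<120)&(R-B>50)&(R-G<110)); k=np.zeros_like(m); x0,y0,x1,y1=box; k[y0:y1,x0:x1]=m[y0:y1,x0:x1]; return k
E
python3 - <<'E'
from h import *
f=snap('wrist','w16.png');g=snap('scene','s16.png');d=snap('side','d16.png');o=st(); print('rig',rig(o['ee_pos']))
w5=load('w5.png'); print('jar',rig(onz(w5,415,246,.085,True)))
cv2.imwrite('pics/c16.png',np.hstack([A(f,0,150,220,340,1.5)[:330],A(d,140,260,82,80,4)[:328].repeat(1,0) if 0 else cv2.resize(A(d,140,260,100,100,3.3),(330,330))]))
E
```

```text
[0.5497 0.1278 0.3562] [ 0.0002  0.9879  0.155  -0.0003] 12.4667 [ 1.0012 -0.7101  0.971 ] [-0.0014 -0.0264 -0.0188] 0.08476071745442702
rig [-94.0607  51.2231]
jar [-60.0253 234.2009]
```

View pics/c16.png

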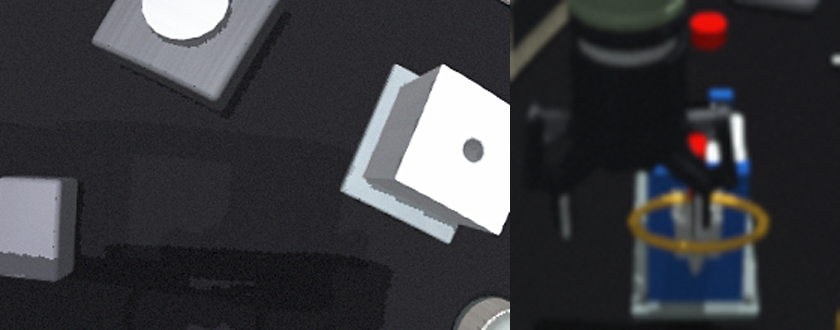

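jog_arm(travel=[[-1, 2, -20], [-2, 5, -33], [-2, 6, -45], [-2, 5, -60], [-1, 2, -75]], turn=[0, 0, 0, 0, 0], claw=[85, 85, 85, 85, 85])

```text
clock: 12.88
ee_pos: [0.5489, 0.1295, 0.2822]
tcp_rot: [-0.0, 0.988, 0.155, 0.002]
contact_force: [0.1, -0.6, -1.0]
finger_gap: 0.0849
```

```bash
python3 - <<'E'
from h import *
f=snap('wrist','w17.png');g=snap('scene','s17.png');d=snap('side','d17.png');o=st(); print('rig',rig(o['ee_pos']))
cv2.imwrite('pics/c17.png',np.hstack([cv2.resize(A(g,120,300,100,100,4),(400,400)),cv2.resize(A(d,150,260,100,100,4),(400,400))]))
E
```

```text
[0.5487 0.1294 0.2815] [ 0.0001  0.988   0.1544 -0.0003] 13.0333 [ 0.1322 -0.2685 -0.5397] [-0.0011 -0.0319  0.0238] 0.08486153979521947
rig [-95.8725  50.7906]
```

View pics/c17.png

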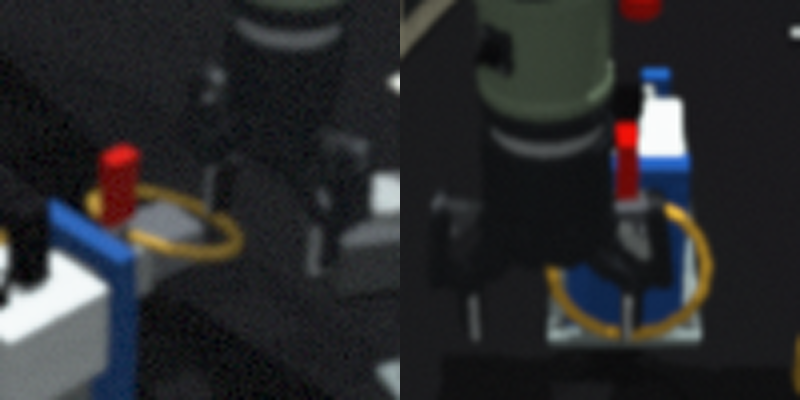

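jog_arm(travel=[[1, -4, -11], [3, -10, -24], [5, -16, -32], [7, -20, -40], [7, -20, -40]], turn=[0, 0, 0, 0, 0], claw=[85, 85, 85, 85, 85])

```text
clock: 13.45
ee_pos: [0.5558, 0.1095, 0.2401]
tcp_rot: [0.0, 0.988, 0.155, -0.001]
contact_force: [0.3, -0.5, -0.2]
finger_gap: 0.0851
```

```bash
python3 - <<'E'
from h import *
f=snap('wrist','w18.png');g=snap('scene','s18.png');d=snap('side','d18.png');o=st(); print('rig',rig(o['ee_pos']))
cv2.imwrite('pics/c18.png',np.hstack([cv2.resize(A(g,120,300,100,100,4),(400,400)),cv2.resize(A(d,150,260,100,100,4),(400,400))]))
E
```

```text
[0.5559 0.1106 0.2416] [-0.0002  0.9879  0.1552  0.0004] 13.6 [ 0.0922 -0.2151 -0.1878] [-0.0014 -0.0233  0.01  ] 0.08484775511145976
rig [-75.7782  51.8602]
```

View pics/c18.png

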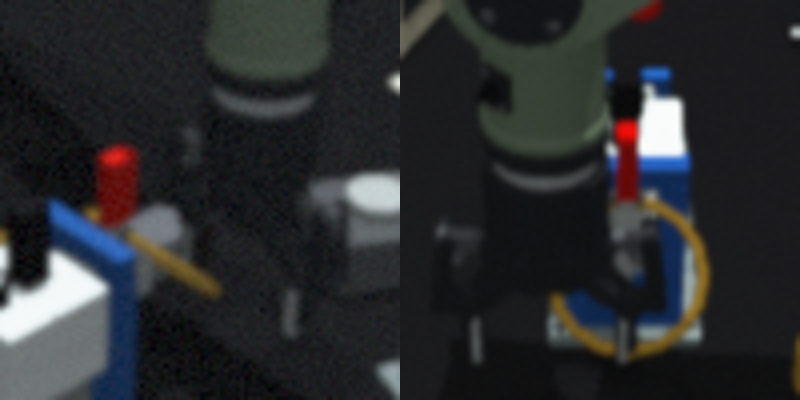

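jog_arm(travel=[[2, 10, 3], [8, 18, 3], [8, 18, -15], [8, 18, -31], [8, 18, -31]], turn=[0, 0, 0, 0, 0], claw=[85, 85, 85, 85, 85])

```text
clock: 14.02
ee_pos: [0.5632, 0.1297, 0.2082]
tcp_rot: [-0.0, 0.988, 0.156, -0.002]
contact_force: [-0.1, -0.0, 0.1]
finger_gap: 0.0848
```

```bash
python3 - <<'E'
from h import *
g=snap('scene','s19.png');d=snap('side','d19.png');o=st(); print('rig',rig(o['ee_pos']))
cv2.imwrite('pics/c19.png',np.hstack([cv2.resize(A(g,120,300,100,100,4),(400,400)),cv2.resize(A(d,150,260,100,100,4),(400,400))]))
E
```

```text
[0.564  0.1295 0.2104] [-0.0001  0.9878  0.1558 -0.    ] 14.1167 [0.3536 0.5172 1.5307] [ 0.0179  0.0289 -0.0488] 0.08472041689742432
rig [-91.2282  65.3762]
```

View pics/c19.png

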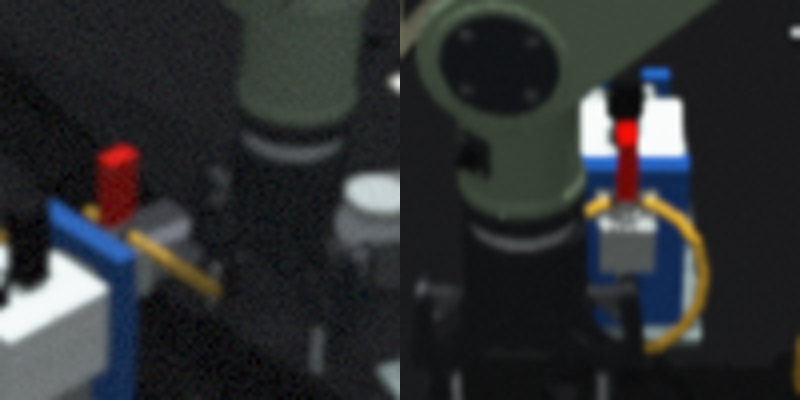

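jog_arm(travel=[[4, -12, 0], [7, -23, 0], [11, -34, 0], [14, -43, 0], [14, -43, 0]], turn=[0, 0, 0, 0, 0], claw=[85, 85, 85, 85, 85])

```text
clock: 14.53
ee_pos: [0.5786, 0.0832, 0.2108]
tcp_rot: [0.0, 0.988, 0.154, 0.001]
contact_force: [-0.4, 0.3, 0.3]
finger_gap: 0.0849
```

```bash
python3 - <<'E'
from h import *
f=snap('wrist','w20.png');g=snap('scene','s20.png');d=snap('side','d20.png');o=st(); print('rig',rig(o['ee_pos']))
cv2.imwrite('pics/c20.png',np.hstack([cv2.resize(A(g,120,300,100,100,4),(400,400)),cv2.resize(A(d,150,260,100,100,4),(400,400))]))
E
```

```text
[0.5777 0.0851 0.2104] [-0.      0.9879  0.1549  0.0001] 14.6833 [0.6628 0.473  0.4011] [-0.0149 -0.0273  0.0148] 0.08527775653127384
rig [-44.7955  64.7397]
```

View pics/c20.png

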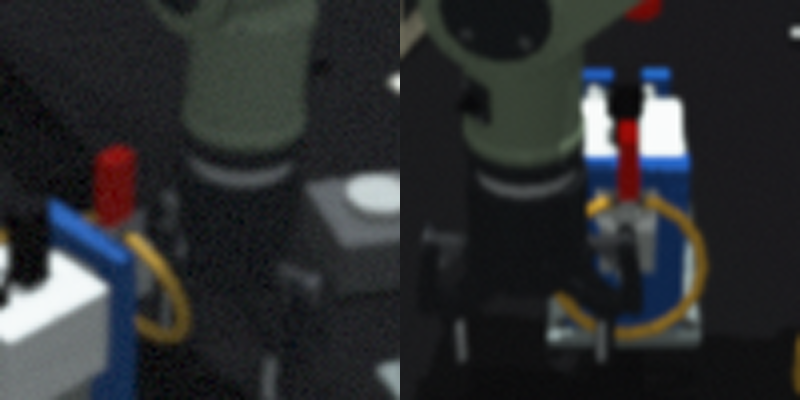

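View pics/w20.png

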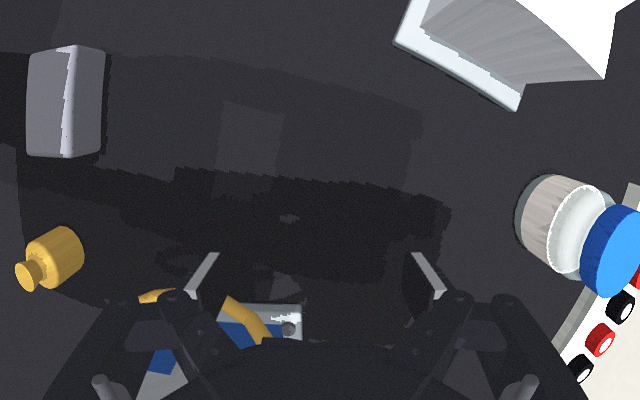

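jog_arm(travel=[[1, -3, 0], [2, -6, 0], [3, -9, 0], [3, -10, 0], [3, -10, 0]], turn=[0, 0, 0, 0, 0], claw=[85, 85, 85, 85, 85])

```text
clock: 15.1
ee_pos: [0.5807, 0.0754, 0.2102]
tcp_rot: [0.0, 0.988, 0.155, 0.0]
contact_force: [0.7, -0.1, -0.2]
finger_gap: 0.0849
```

```bash
python3 - <<'E'
from h import *
g=snap('scene','s21.png');d=snap('side','d21.png');o=st(); print('rig',rig(o['ee_pos']))
cv2.imwrite('pics/c21.png',np.hstack([cv2.resize(A(g,120,300,100,100,4),(400,400)),cv2.resize(A(d,150,260,100,100,4),(400,400))]))
E
```

```text
[0.5807 0.0756 0.2103] [0.     0.9878 0.1554 0.    ] 15.2 [-0.0294 -0.1267 -0.3193] [-0.0004  0.029   0.0346] 0.08502291309456653
rig [-34.8455  64.5984]
```

View pics/c21.png

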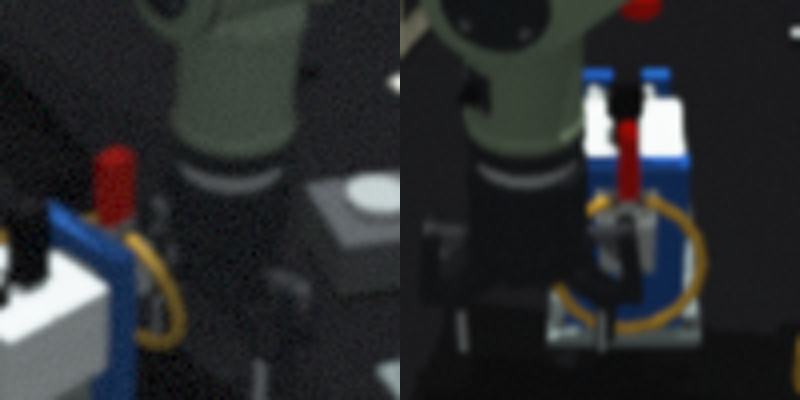

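jog_arm(travel=[[0, -1, 0], [1, -2, 0], [1, -3, 0], [1, -4, 0], [1, -4, 0]], turn=[0, 0, 0, 0, 0], claw=[85, 85, 85, 85, 85])

```text
clock: 15.62
ee_pos: [0.5817, 0.0714, 0.2102]
tcp_rot: [0.0, 0.988, 0.155, 0.0]
contact_force: [-0.1, 0.2, -0.4]
finger_gap: 0.0849
```

jog_arm(travel=[[-4, 14, 0], [-12, 38, 0], [-18, 57, 5], [-18, 57, 45], [-18, 57, 85]], turn=[0, 0, 0, 0, 0], claw=[85, 85, 85, 85, 85])

```text
clock: 16.03
ee_pos: [0.5622, 0.1304, 0.2941]
tcp_rot: [0.0, 0.988, 0.157, -0.003]
contact_force: [1.6, -0.0, 0.7]
finger_gap: 0.0852
```

jog_arm(travel=[[0, 0, 40], [0, 0, 80], [0, 0, 90], [0, 0, 90], [0, 0, 90]], turn=[-0.12, -0.24, -0.37, -0.49, -0.62], claw=[85, 85, 85, 85, 85])

```text
clock: 16.45
ee_pos: [0.5633, 0.1294, 0.387]
tcp_rot: [-0.001, 0.988, -0.154, 0.002]
contact_force: [-0.7, -0.3, -1.1]
finger_gap: 0.0851
```

```bash
python3 - <<'E'
from h import *
g=snap('scene','s22.png');d=snap('side','d22.png');o=st(); print('rig',rig(o['ee_pos']), np.degrees(2*np.arctan2(o['tcp_rot'][2],o['tcp_rot'][1])))
cv2.imwrite('pics/c22.png',np.hstack([cv2.resize(A(g,140,290,80,80,5),(400,400)),cv2.resize(A(d,160,280,80,80,5),(400,400))]))
E
```

```text
[0.5632 0.1293 0.3856] [-0.0001  0.9886 -0.1505  0.0001] 16.55 [-0.1964 -0.2498 -0.5025] [ 0.0377 -0.0254  0.0123] 0.08514540978371198
rig [-91.3147  64.5474] -17.31085510317753
```

View pics/c22.png

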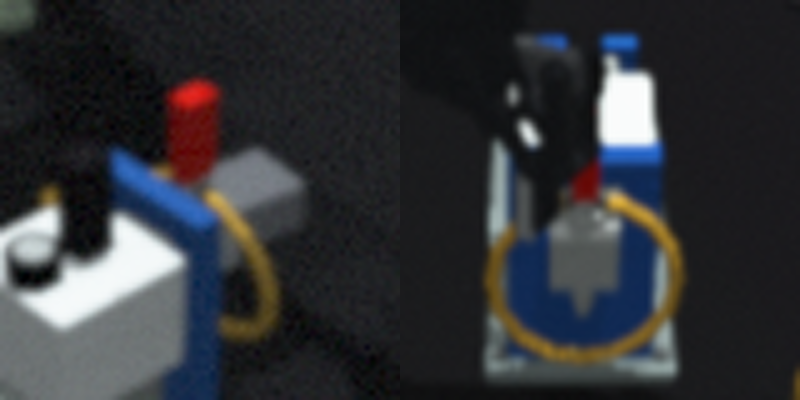

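```bash
python3 - <<'E'
from h import *
d=load('d22.png');g=load('s22.png')
h=np.array([.530,.0225,.147]); u=-np.r_[EX,0]; y=np.r_[EY,0]
for t in (-.1,0,.1,.2,.3,.4):
    w=np.sin(t)*u-np.cos(t)*np.array([0,0,1]); r=h+.1*w; c=h+.05*w
    print(t,'side rim',(proj(d,r)-[280,160])*5+[400,0],'L',(proj(d,c+.05*y)-[280,160])*5+[400,0],'R',(proj(d,c-.05*y)-[280,160])*5+[400,0],'scene rim',(proj(g,r)-[290,140])*5,'+y',(proj(g,c+.05*y)-[290,140])*5)
print('tab top', (proj(d,h+[0,0,.056])-[280,160])*5+[400,0],(proj(g,h+[0,0,.056])-[290,140])*5)
E
```

```text
-0.1 side rim [583.6893 326.3685] L [494.2999 266.0423] R [676.5906 266.0568] scene rim [176.5626 340.0768] +y [250.5843 306.0966]
0 side rim [584.0442 339.1088] L [494.1655 272.3991] R [677.1029 272.405 ] scene rim [189.8196 333.1751] +y [257.3876 302.5421]
0.1 side rim [584.4365 350.7308] L [494.0189 278.1129] R [677.6643 278.1111] scene rim [202.9763 324.9289] +y [264.1916 298.2483]
0.2 side rim [584.8638 361.1111] L [493.8612 283.124 ] R [678.2703 283.1154] scene rim [215.9261 315.4244] +y [270.9349 293.2596]
0.3 side rim [585.3232 370.1299] L [493.6938 287.3768] R [678.9157 287.3623] scene rim [228.567  304.7537] +y [277.5573 287.6252]
0.4 side rim [585.8115 377.6713] L [493.5182 290.8213] R [679.595 290.802] scene rim [240.8013 293.014 ] +y [284.0005 281.3989]
tab top [589.5583 116.4295] [195.235   90.2741]
```

jog_arm(travel=[[5, -20, 0], [10, -40, 0], [16, -60, 0], [22, -80, 0], [22, -89, 0]], turn=[-0.12, -0.24, -0.37, -0.49, -0.62], claw=[85, 85, 85, 85, 85])

```text
clock: 16.97
ee_pos: [0.5863, 0.0382, 0.3847]
tcp_rot: [0.0, 0.896, -0.445, 0.0]
contact_force: [0.2, 0.2, 0.3]
finger_gap: 0.0849
```

jog_arm(travel=[[0, 0, 0], [0, 0, 0], [0, 0, 0], [0, 0, 0], [0, 0, 0]], turn=[-0.12, -0.24, -0.36, -0.36, -0.36], claw=[85, 85, 85, 85, 85])

```text
clock: 17.38
ee_pos: [0.5855, 0.04, 0.3849]
tcp_rot: [0.0, 0.804, -0.594, -0.0]
contact_force: [0.2, 0.8, -0.2]
finger_gap: 0.085
```

```bash
python3 - <<'E'
from h import *
f=snap('wrist','w23.png');o=st(); print('rig',rig(o['ee_pos']), np.degrees(2*np.arctan2(o['tcp_rot'][2],o['tcp_rot'][1])),o['joints'])
E
```

```text
[0.5856 0.0399 0.385 ] [ 0.0002  0.8041 -0.5945 -0.0002] 17.4333 [ 0.1762 -0.4991  0.3199] [-0.0027 -0.0215  0.045 ] 0.08502033058035725
rig [ 0.6108 58.2506] -72.95226674101949 [0.0485 0.3512 1.5681 0.     1.2229 1.3217]
```

View pics/w23.png

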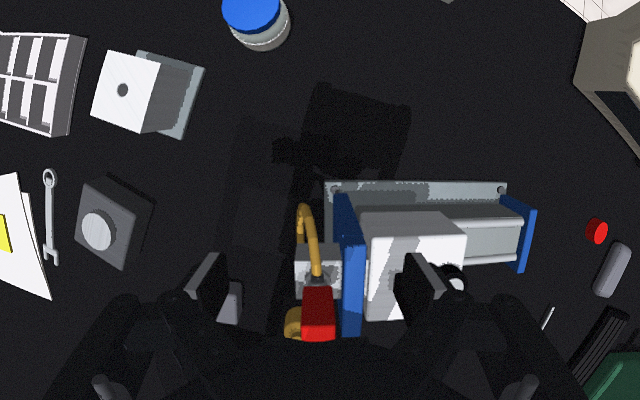

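jog_arm(travel=[[0, 0, -30], [0, 0, -60], [0, 0, -85], [0, 0, -105], [0, 0, -120]], turn=[0.015, 0.015, 0.015, 0.015, 0.015], claw=[85, 85, 85, 85, 85])

```text
clock: 17.85
ee_pos: [0.5851, 0.0398, 0.2632]
tcp_rot: [0.001, 0.808, -0.589, -0.001]
contact_force: [0.5, 7.6, 57.9]
finger_gap: 0.0848
```

```bash
python3 - <<'E'
from h import *
f=snap('wrist','w24.png');d=snap('side','d24.png');g=snap('scene','s24.png');o=st(); print('rig',rig(o['ee_pos']), np.degrees(2*np.arctan2(o['tcp_rot'][2],o['tcp_rot'][1])))
cv2.imwrite('pics/c24.png',np.hstack([A(f,150,150,250,320,1.5)[:375],cv2.resize(A(d,160,280,80,64,5),(300,375))]))
E
```

```text
[0.5857 0.0399 0.2643] [ 0.0006  0.8081 -0.5891 -0.0007] 18.0 [ 0.1466 -0.4205 -0.3596] [ 0.0328 -0.     -0.0441] 0.08473510099930108
rig [ 0.6838 58.359 ] -72.18280836713825
```

View pics/c24.png

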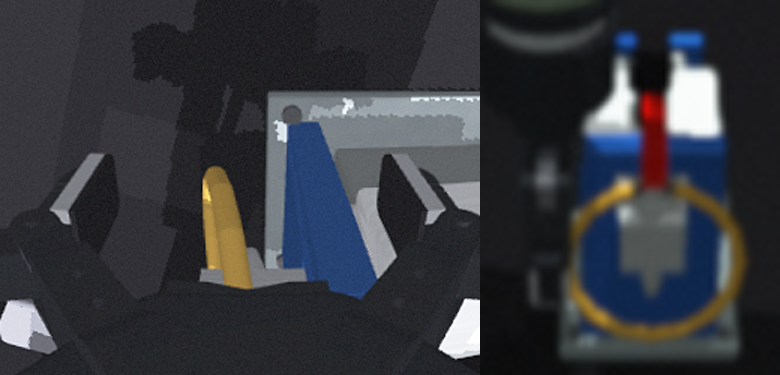

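jog_arm(travel=[[0, 0, 2], [0, 0, 4], [0, 0, 4], [0, 0, 4], [0, 0, 4]], turn=[0, 0, 0, 0, 0], claw=[85, 85, 60, 45, 40])

```text
clock: 18.42
ee_pos: [0.5856, 0.0396, 0.2698]
tcp_rot: [-0.0, 0.807, -0.59, 0.0]
contact_force: [-0.2, 0.3, 0.4]
finger_gap: 0.0511
```

```bash
python3 - <<'E'
from h import *
f=snap('wrist','w25.png');d=snap('side','d25.png');o=st(); print('rig',rig(o['ee_pos']))
cv2.imwrite('pics/c25.png',np.hstack([A(f,150,150,250,320,1.5)[:375],cv2.resize(A(d,160,280,80,64,5),(300,375))]))
E
```

```text
[0.5856 0.0396 0.2695] [-0.      0.8072 -0.5903  0.0001] 18.5167 [0.0417 0.8108 0.1339] [ 0.0191 -0.0065  0.029 ] 0.04005688311933287
rig [ 0.9563 58.1356]
```

View pics/c25.png

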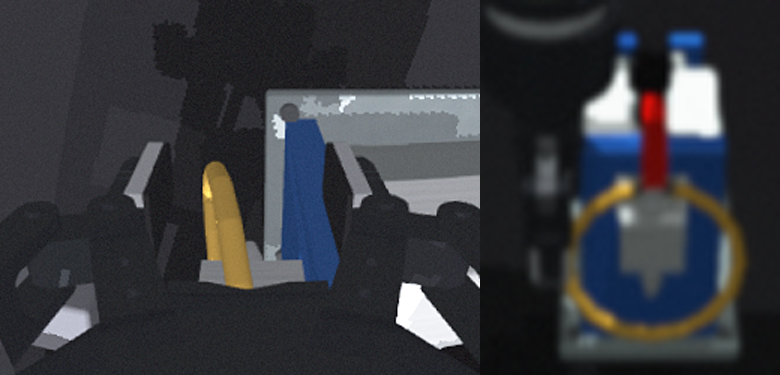

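jog_arm(travel=[[0, 0, 0], [0, 0, 0], [0, 0, 0], [0, 0, 0], [0, 0, 0]], turn=[0, 0, 0, 0, 0], claw=[34, 28, 22, 18, 16])

```text
clock: 18.93
ee_pos: [0.5857, 0.0396, 0.2692]
tcp_rot: [-0.0, 0.807, -0.59, 0.0]
contact_force: [-0.6, 0.2, -0.1]
finger_gap: 0.016
```

```bash
python3 - <<'E'
from h import *
f=snap('wrist','w26.png');d=snap('side','d26.png');o=st(); print('rig',rig(o['ee_pos']))
cv2.imwrite('pics/c26.png',np.hstack([A(f,150,150,250,320,1.5)[:375],cv2.resize(A(d,160,280,80,64,5),(300,375))]))
E
```

```text
[0.5857 0.0396 0.2692] [ 0.      0.8071 -0.5904  0.    ] 19.0333 [-1.019   0.6544  0.2334] [-0.0285  0.0325 -0.0199] 0.016028084160369153
rig [ 0.9328 58.2563]
```

View pics/c26.png

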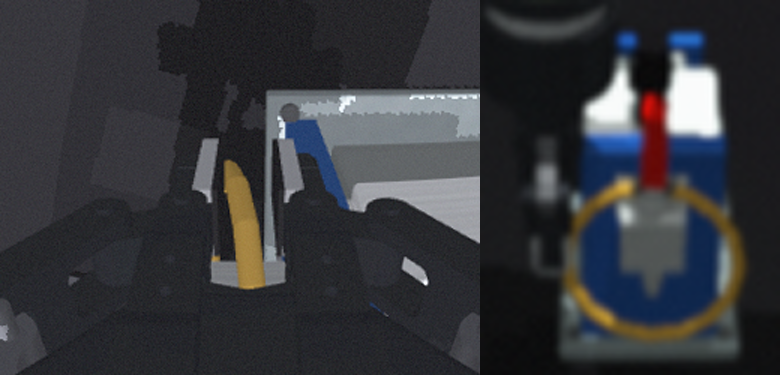

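jog_arm(travel=[[0, 0, 0], [0, 0, 0], [0, 0, 0], [0, 0, 0], [0, 0, 0]], turn=[0, 0, 0, 0, 0], claw=[14, 12, 10, 9, 8.5])

```text
clock: 19.45
ee_pos: [0.5858, 0.0395, 0.2693]
tcp_rot: [0.0, 0.807, -0.59, 0.0]
contact_force: [-0.0, -0.2, 0.2]
finger_gap: 0.0086
```

```bash
python3 - <<'E'
from h import *
f=snap('wrist','w27.png');d=snap('side','d27.png');o=st(); print('rig',rig(o['ee_pos']))
cv2.imwrite('pics/c27.png',np.hstack([A(f,150,150,250,320,1.5)[:375],cv2.resize(A(d,160,280,80,64,5),(300,375))]))
E
```

```text
[0.5858 0.0395 0.2694] [-0.      0.8072 -0.5903  0.0003] 19.55 [1.0966 0.2026 0.557 ] [-0.0805 -0.0546  0.0519] 0.008633063323176014
rig [ 1.0534 58.3076]
```

View pics/c27.png

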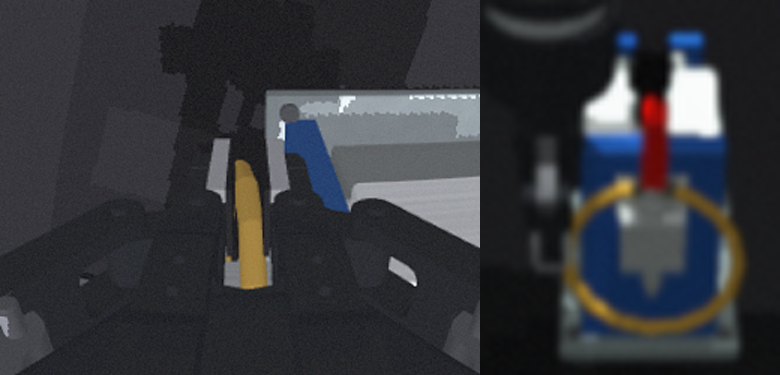

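jog_arm(travel=[[0, 0, 0], [0, 0, 0], [0, 0, 0], [0, 0, 0]], turn=[0, 0, 0, 0], claw=[8, 7.5, 7, 7])

```text
clock: 19.88
ee_pos: [0.5858, 0.0395, 0.2695]
tcp_rot: [-0.0, 0.807, -0.59, 0.0]
contact_force: [0.7, -1.9, 0.7]
finger_gap: 0.0071
```

```bash
python3 - <<'E'
from h import *
f=snap('wrist','w28.png');d=snap('side','d28.png');g=snap('scene','s28.png');o=st(); print('rig',rig(o['ee_pos']))
cv2.imwrite('pics/c28.png',np.hstack([A(f,150,150,250,320,1.5)[:375],cv2.resize(A(d,160,280,80,64,5),(300,375))]))
E
```

```text
[0.5858 0.0395 0.2694] [-0.0001  0.8072 -0.5903  0.0003] 20.0333 [ 1.3292 -2.1066  1.6385] [-0.1519 -0.0587  0.1009] 0.007329462329748446
rig [ 1.0563 58.3237]
```

View pics/c28.png

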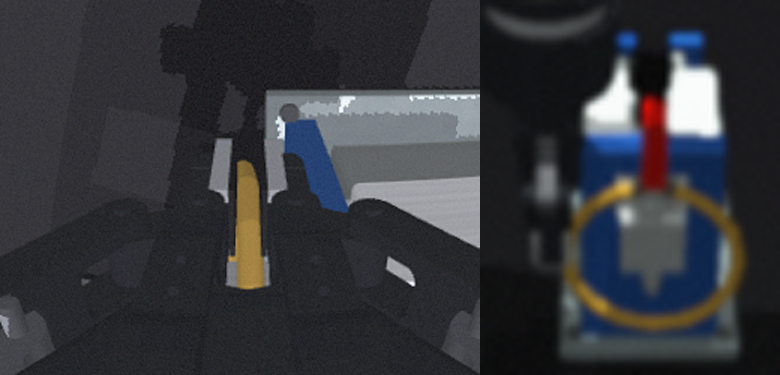

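```bash
python3 - <<'E'
from h import *
for n in ['d22','d24','d26','d28','s22','s24','s28']:
    i=load(n+'.png'); im=i['img'].astype(float); w=im[...,0]-im[...,2]
    if n[0]=='d':
        col=w[215:242,313:322].mean(1); k=np.clip(col-30,0,None); print(n,'rim row',(k*np.arange(215,242)).sum()/k.sum(),
          'L col',[(np.clip(w[r-1:r+2,292:308].mean(0)-30,0,None)*np.arange(292,308)).sum()/max(1,np.clip(w[r-1:r+2,292:308].mean(0)-30,0,None).sum()) for r in (216,222)],
          'R col',[(np.clip(w[r-1:r+2,328:342].mean(0)-30,0,None)*np.arange(328,342)).sum()/max(1,np.clip(w[r-1:r+2,328:342].mean(0)-30,0,None).sum()) for r in (216,222)])
    else:
        m=w[195:209,322:350]; print(n,[(np.clip(w[r,330:352]-30,0,None)*np.arange(330,352)).sum()/max(1,np.clip(w[r,330:352]-30,0,None).sum()) for r in (190,195,200,204)])
h=np.array([.530,.0225,.147]); u=-np.r_[EX,0]; y=np.r_[EY,0]; d=load('d28.png')
for t in (-.05,0,.05,.1,.15): 
    w=np.sin(t)*u-np.cos(t)*np.array([0,0,1]); print(t,proj(d,h+.1*w), 'shaft bottom front corners',proj(d,[*(H-.017*EX),.099]))
g=load('s28.png');cv2.imwrite('pics/c28s.png',np.hstack([A(g,150,310,64,64,6),A(load('s22.png'),150,310,64,64,6)]))
cv2.imwrite('pics/c28d.png',np.hstack([A(d,180,285,64,64,6),A(load('d22.png'),180,285,64,64,6)]))
E
```

```text
d22 rim row 230.62326169405813 L col [np.float64(297.9966555183947), np.float64(299.8232558139535)] R col [np.float64(334.756), np.float64(332.61619718309856)]
d24 rim row 230.5721649484536 L col [np.float64(0.0), np.float64(300.17964071856284)] R col [np.float64(334.72052401746726), np.float64(332.7831325301205)]
d26 rim row 230.68487928843714 L col [np.float64(0.0), np.float64(300.70303030303023)] R col [np.float64(334.6792452830189), np.float64(333.09787234042545)]
d28 rim row 228.39779874213838 L col [np.float64(299.0), np.float64(301.7626728110599)] R col [np.float64(334.5445026178011), np.float64(331.85641025641024)]
s22 [np.float64(340.495867768595), np.float64(342.5131578947368), np.float64(343.36), np.float64(339.82442748091603)]
s24 [np.float64(340.9387755102041), np.float64(342.4657534246575), np.float64(343.3488372093023), np.float64(340.1923076923077)]
s28 [np.float64(0.0), np.float64(0.0), np.float64(0.0), np.float64(0.0)]
-0.05 [316.7724 226.5741] shaft bottom front corners [317.2902 218.0885]
0 [316.8088 227.8218] shaft bottom front corners [317.2902 218.0885]
0.05 [316.8472 229.0135] shaft bottom front corners [317.2902 218.0885]
0.1 [316.8873 230.1462] shaft bottom front corners [317.2902 218.0885]
0.15 [316.9292 231.2167] shaft bottom front corners [317.2902 218.0885]
```

View pics/c28d.png

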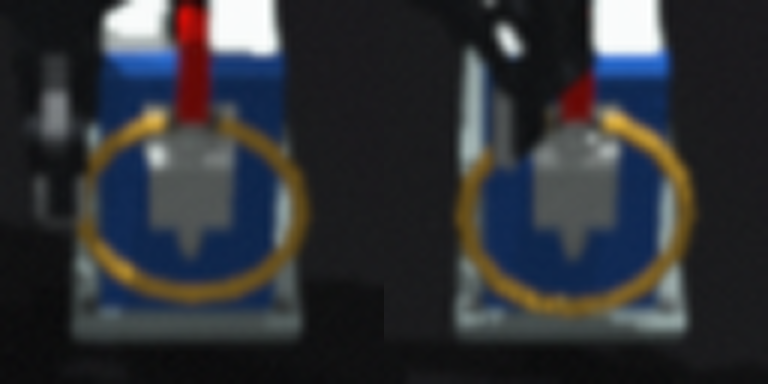

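View pics/c28s.png

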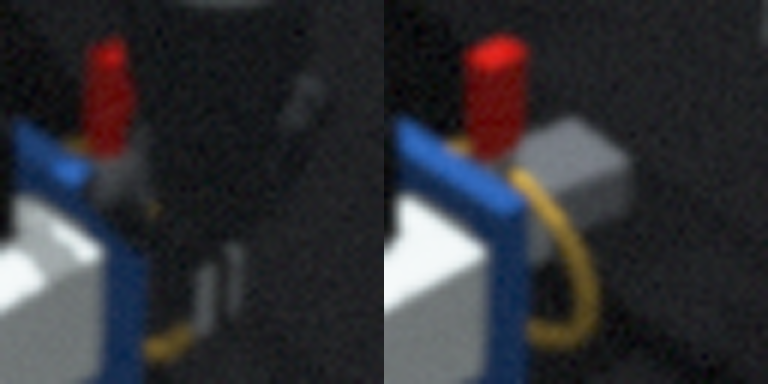

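jog_arm(travel=[[0, 0, 0], [0, 0, 0], [0, 0, 0], [0, 0, 0], [0, 0, 0]], turn=[0, 0, 0, 0, 0], claw=[10, 16, 26, 38, 50])

```text
clock: 20.45
ee_pos: [0.5855, 0.0397, 0.2691]
tcp_rot: [0.0, 0.807, -0.59, -0.0]
contact_force: [-0.3, 0.6, -0.2]
finger_gap: 0.0489
```

jog_arm(travel=[[3, 1, 0], [12, 4, 2], [24, 8, 15], [34, 11, 45], [38, 12, 80]], turn=[0, 0, 0, 0, 0], claw=[60, 60, 60, 60, 60])

```text
clock: 20.87
ee_pos: [0.625, 0.0522, 0.3482]
tcp_rot: [0.001, 0.807, -0.59, -0.001]
contact_force: [0.7, -0.0, 0.7]
finger_gap: 0.0601
```

jog_arm(travel=[[10, -30, 30], [10, -60, 60], [10, -90, 80], [10, -120, 80], [10, -150, 80]], turn=[0, 0, 0, 0, 0], claw=[60, 60, 60, 60, 60])

```text
clock: 21.28
ee_pos: [0.6343, -0.0996, 0.4319]
tcp_rot: [-0.001, 0.807, -0.59, 0.002]
contact_force: [0.5, -0.4, -0.7]
finger_gap: 0.06
```

```bash
python3 - <<'E'
from h import *
d=snap('side','d29.png');g=snap('scene','s29.png');o=st(); print('rig',rig(o['ee_pos']))
cv2.imwrite('pics/c29.png',np.hstack([A(d,180,285,64,64,6),A(g,150,310,64,64,6)]))
im=d['img'].astype(float); w=im[...,0]-im[...,2]; col=w[215:242,313:322].mean(1); k=np.clip(col-30,0,None); print('rim row',(k*np.arange(215,242)).sum()/k.sum())
h=np.array([.530,.0225,.147]); u=-np.r_[EX,0]; y=np.r_[EY,0]
for t in (-.1,-.05,0,.05,.1,.15,.2):
    q=np.sin(t)*u-np.cos(t)*np.array([0,0,1]); c=h+.05*q
    print(t,'scene rim',(proj(g,h+.1*q)-[310,150])*6+[384,0],'+y',(proj(g,c+.05*y)-[310,150])*6+[384,0],'lower45',(proj(g,c+.0354*y+.0354*q)-[310,150])*6+[384,0])
E
```

```text
[ 0.6341 -0.1022  0.4297] [ 0.0005  0.8058 -0.5922  0.0012] 21.3833 [-0.5658  0.8407 -0.2033] [ 0.0073  0.0256 -0.0326] 0.06011660759691171
rig [150.7505  60.4667]
rim row 228.96071829405165
-0.1 scene rim [475.8751 348.0922] +y [564.7012 307.316 ] lower45 [533.0567 358.2866]
-0.05 scene rim [483.8362 344.1591] +y [568.7783 305.2972] lower45 [539.9049 354.8118]
0 scene rim [491.7835 339.8102] +y [572.8651 303.0505] lower45 [546.7528 350.9712]
0.05 scene rim [499.7007 335.0578] +y [576.952  300.5819] lower45 [553.5858 346.7756]
0.1 scene rim [507.5715 329.9146] +y [581.0299 297.898 ] lower45 [560.3894 342.236 ]
0.15 scene rim [515.3802 324.3939] +y [585.0896 295.0054] lower45 [567.1496 337.3641]
0.2 scene rim [523.1113 318.5092] +y [589.1219 291.9115] lower45 [573.8524 332.172 ]
```

View pics/c29.png

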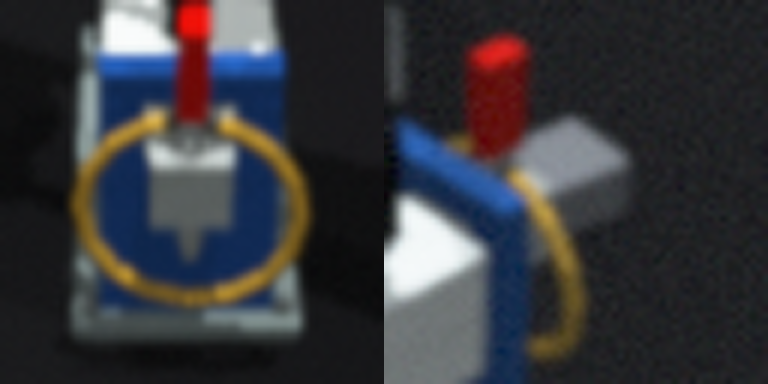

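View pics/s29.png

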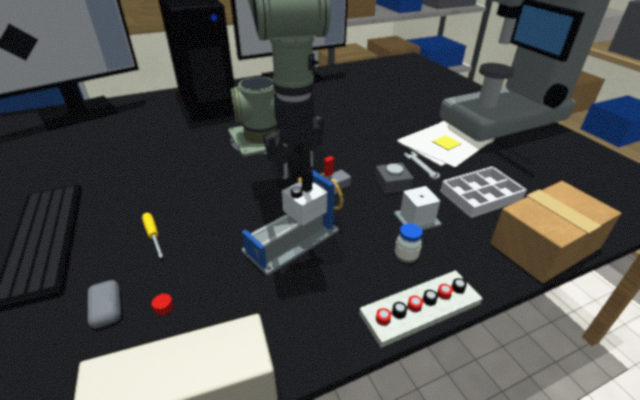

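```bash
python3 - <<'E'
from h import *
o=st()
print(job_done())
E
```

```text
[ 0.6341 -0.1022  0.4297] [ 0.0005  0.8058 -0.5922  0.0012] 21.3833 [-0.5658  0.8407 -0.2033] [ 0.0073  0.0256 -0.0326] 0.06011660759691171
the job is handed in; nothing more can be done
None
```

The job is done and handed in at 21.4 s, but one force reading during the work may count against it. On a quick descent beside the bracket, the wrist force read 57.9 N in z at the end of that move. That was probably the gripper body touching the top of the bracket as the arm overshot. It was gone by the next reading and I raised the tool, but it may break the 40 N body-contact limit.

- **Carriage:** I slid it about 50 mm by its grip to its stop. The force rose to about 24 N there, and the hole came clear in front of the bracket.
- **Pin:** I pushed it down through the hole until the collar met the shaft, at about 8 N upward and the expected height. The ring was still open past the shaft's free end, in line with the shaft.
- **Ring:** I pushed it down and in at the rim, then squeezed its side wire upright with the jaws, let go and drew clear.

The last side picture puts the ring about 0.05 rad from straight down and the scene picture about 0.07 rad, so not quite zero. It hangs evenly around the shaft, and the tab's height still matches a seated collar. By eye, the other things on the bench look unmoved. The gripper was touching nothing at hand-in.

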